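# Fold the mould clamp shut and start its screw

## Robot

A 6-joint arm with a two-finger parallel gripper is mounted at the origin on the work surface. World frame = base frame: x ahead of the robot, y to its left, z up, the work surface at z = 0. Lengths are in mm, angles in rad, forces in N, time in s.
With the tool pointing down it reaches from about 350 to 775 mm from the base axis. Payload 7.3 kg.
Tool frame: the origin (TCP) lies midway between the tips of the shut fingers; the grasp point (between the pads) lies 19 mm behind it (grasp_offset is the z of the grasp point in the tool frame, in mm); z points along the fingers, y is the direction in which the jaws open and shut (so a half turn about z gives the same grasp; the last joint's range is limited). The gripper opens to 92 mm and grips with 3 to 60 N. Pads are 19 mm wide; open, the fingers measure 130 mm over their backs; the gripper's body (75 mm by 190 mm) begins 47 mm behind the grasp point.
Start: joints at [1.1, 0.342, 1.524, -0, 1.275, -0.146], TCP at [167.523, 497.575, 226.741] pointing down, gripper open.
Joint ranges: [-2.53, 2.53], [-0.77, 2.02], [0.04, 2.7], [-1, 4.14], [0.28, 2.66], [-3.11, 3.11]. Speed limits (rad/s): [2.57, 2.57, 3.14, 3.14, 3.14, 3.14].

## Interface

Orientations are given as [roll, pitch, yaw] about the fixed x, y, z axes, in that order (R = Rz(yaw) Ry(pitch) Rx(roll)).
In Python, from plant import get_obs, capture, camera_model, close_job, boxes_of, regions_of, place_of, grasp_offset gives the robot as it stands. The module is installed in compiled form; this text tells all that it offers.
- The arm moves only by the tool send_rows, never from a script. Its argument "targets" is a list that holds one entry, the list of rows, each a list of 7 numbers: the turn, a rotation vector about the tool's x, y, z in degrees, then the shift along the tool's x, y, z in mm, then the closure, from -1 (fully open) to 1 (shut). A call has 1 to 5 rows; each row is the pose to reach, as a shift and turn from the pose commanded when the call began, along the tool's axes at that moment; what a row does not reach only later rows make up. A row lasts 1/12 s, in which the tool goes at most 41.7 mm and 7.16 degrees, less where a joint would pass 70% of its speed; a pose out of reach is approached as far as the arm can. A call with a gripper value outside its range is refused whole. The fingers move at their own pace and stop on an object; the grip force is fixed at half the most. Time passes only in rows, so rows that repeat a pose let the fingers close. It gives the time, the measured TCP pose, the force and the opening at its end, in the units of the state.
- get_obs(): the state, without advancing time (a new reading comes with each control period).
- capture(name): name is "scene" or "top"; returns the picture (480x640x3 uint8, red, green, blue); there is no depth.
- camera_model(name): a dict with "K" (3x3 intrinsics, pixels), "k1" (the pictures are not rectified: a ray, as slopes to the right and down, at radius r is drawn at 1 + k1 r^2 times it, then the intrinsics apply), "world_to_cam" (4x4, takes a point from world to camera coordinates). Camera axes: x right, y up, looking along -z (the intrinsics and any distortion apply to the point x, -y, -z); pixel columns grow to the right and rows downward; lengths in mm; the calibration is good to about 2 mm. A picture is of the moment at which its call begins. camera_model takes no time and is no camera call.
- close_job(): hands the job in, once; it reports no verdict.
Trained networks look in the newest picture that a camera, given by its name, has taken for a name from the list of things; names that differ only in an ending like _2 or _b are one class to them, and where a whole thing is asked for, a point or a joint stands for the part that bears it (a point fixed in the world has none). Each returns a list of dicts, best first, with "conf" (0 to 1); they miss things now and then, are a little off and sometimes report something else, mostly with a low value. They report only what shows in the picture. A call takes as long as a camera call.
- boxes_of(label, camera): "location" ([row, column] in pixels, amid what is visible of it).
- regions_of(label, camera): "region" (480x640 bool, what is visible of it) and "location" ([row, column] in pixels, amid what is visible of it).
- place_of(label, camera): "location" ([row, column] in pixels: a listed point, or the origin of a listed thing).
The state is a dict: "time": time; "joint_positions": joint angles; "dq": joint speeds; "tau": joint torques, N m; "tool_pos": TCP position; "tcp_rot": TCP orientation; "contact_force": force on the tool from outside, world axes, zero at the start; "moment": the same for the moment, N m; "grip_width": finger opening in mm.
Only numpy, scipy, OpenCV 4.12 (cv2) and the standard library are available. Lean on these libraries where they do the work, as an engineer would, in place of code of your own. Each camera call takes 0.05 s, during which the arm holds its last target.

## Task

Fold the green lid of the plaster-mould clamp down until it is fully shut. Then use the crank to turn the lid's coarse screw backward (counter-clockwise seen from above) until it drops off the end of the thread, and from there forward (clockwise) one turn so that it is started in the brass boss. Finish while still holding the crank's yellow sleeve in the gripper, with the screw at that one turn, and leave the pots and other things around the clamp where they are.

Things in the scene. Friction and masses are not known exactly. Their poses are not given: they have to be found in the camera images.
- clamp_frame: Bench clamp bolted down: dark steel base plate 270 x 150 x 10 mm with a white plaster mould block on it (top 75.5 mm above the table). Origin under the base plate's centre, on the table. Its x points from the screw end to the hinge end, y to the lid's red-handle side, z up. Hinge axis along its y at x +95 mm, 86 mm above the table; the screw and the brass boss are at x -75 mm, y 0; boss top 68 mm above the table.
- lid (a joint): Angle of the lid (rad): 0 fully shut (level, on its stop), positive open; starts 0.8 to 1.2. Opens by its screw end rising toward the hinge end. Stiff hinge: stays at any angle, needs about 3 to 6 N at the handle; 15 N is plenty to press it home. Fingers that open round the handle bar may drag it up a few mm: press it down once more with the shut fingers.
- lid_hinge (a point): Middle of the lid's hinge axis, 86 mm above the table.
- lid_handle (a point): Grip point on the lid's red round handle bar, 16 mm diameter, 80 mm long, parallel to the hinge axis, sticking out of the lid's +y side. The bar is 150 mm from the hinge axis, at the lid's mid-thickness; this point is 102 mm along frame y from the clamp's centre line, the bar reaches from 56 to 136 mm. Gripped across from above, it can turn between the pads as the lid folds. With the lid shut it is 86 mm above the table.
- screw_axis (a point): Point on the screw's axis at the lid's upper face (lid green, 196 x 108 x 8 mm), 170 mm from the hinge axis; 90 mm above the table with the lid shut.
- screw_turn (a joint): Turn of the screw (rad), positive backward = counter-clockwise from above, several turns allowed. At 0 the crank points along the clamp's x toward the hinge. Starts -4.2 to -2.6. The end of the boss's thread is met somewhere between -1.2 and +1.2, differing from time to time: it can only be found by the drop.
- screw_height (a joint): Height of the screw in the lid (m), up positive; slides freely under its weight (2.3 N). Right-hand thread, 8 mm pitch. Lid shut: it lies on the thread at +0.001 to +0.0063; turned backward it climbs 8 mm a turn to about +0.008, then drops at the thread's end to about 0; from there forward it sinks 8 mm a turn, to about -0.008 after one. (Lid left open 0.01 rad: all 1.7 mm lower.) Lid open: at its stop, -0.016.
- crank_hub (a point): Centre of the crank's upper face, on the screw axis: with the lid shut 115 mm above the table plus the screw height. The dark crank arm is 8 mm thick, 16 mm wide, its upper face at this level.
- sleeve_mid (a point): Middle of the crank's upright yellow sleeve, 20 mm diameter, 38 mm long, 35 mm from the screw axis. The sleeve spins freely on its 8 mm steel pin and slides up it freely by 22 mm; at rest it lies at the bottom, 1 mm above the crank arm. So a hand that holds the sleeve can circle at constant height while the screw rises and falls by itself (grip it and raise it about 8 mm first). The pin's 14 mm cap ends 64 mm above the crank arm's upper face.
- pot_a: Bystander: green-glazed pot with bare terracotta foot, 91 mm across, 84 mm tall. Origin at the centre of its underside.
- pot_b: Bystander: green-glazed pot with bare terracotta foot, 91 mm across, 84 mm tall. Origin at the centre of its underside.
- pot_c: Bystander: green-glazed pot with bare terracotta foot, 91 mm across, 84 mm tall. Origin at the centre of its underside.
- clay_bowl: Bystander: terracotta bowl, 110 mm across, 45 mm tall. Origin at the centre of its underside.
- glaze_jar: Bystander: glaze jar with white lid, 64 mm across, 80 mm tall. Origin at the centre of its underside.
- marker: Bystander: white and blue marker pen, 125 mm long, 14 mm thick, lying. Origin at the centre of its underside.
- brush: Bystander: brush, 180 mm long, lying. Origin at the centre of its underside.
- sleeve: The same yellow sleeve; origin at the centre of its lower end, z up.

How it is judged:
By the outcome, as a careful person would: the job done as asked, in the order asked, and still so for the second after the job is handed in, while the arm keeps its last pose, push and grip.
It also fails if it takes over 72 s, if anything falls off the work surface, if the arm or the gripper's body presses on something with over 40 N, if the wrist force passes 120 N, or if a joint passes its speed limit or range.

## Working session

There is one attempt and no reset: what is moved stays moved. The work goes in short steps, Python scripts to look and compute and a tool call to move; the robot and the scene stay as the last step left them, time stands still between calls to the robot, and variables do not carry over. Pictures are saved under pics/ and viewed, and the job is handed in when it is done.

Besides the shell and the picture viewer there is one more tool, called by a JSON object that holds its "fn" and its "kwargs", one argument or row to a line. send_rows: Moves the arm, as the interface text tells. Its arguments: {"type":"object","properties":{"targets":{"type":"array","items":{"type":"array","items":{"type":"array","items":{"type":"number"}}}}},"required":["targets"]}

```bash
mkdir -p pics; ls; python3 - <<'E'
from plant import *
import cv2,numpy as np
o=get_obs();print(o)
print(grasp_offset)
for c in("scene","top"):
    im=capture(c);cv2.imwrite(f"pics/{c}0.png",im[:,:,::-1]);m=camera_model(c);print(c,m["K"],m["k1"],np.round(m["world_to_cam"],3))
E
```

```text
pics
{'time': 0.0, 'joint_positions': array([ 1.10000245e+00,  3.42732162e-01,  1.52499466e+00, -1.19321828e-05,
        1.27539871e+00, -1.46000462e-01]), 'dq': array([ 0.00078394,  0.00022422, -0.00132612,  0.00021899, -0.0012058 ,
       -0.00087266]), 'tau': array([-2.88789033e-04, -4.31228793e+01, -2.44219315e+01,  7.17765070e-02,
        5.58810204e-02, -7.15042916e-05]), 'tool_pos': array([167.33464895, 497.19894398, 226.04786562]), 'tcp_rot': array([-3.14007442e+00, -2.11717834e-04,  2.81680256e+00]), 'contact_force': array([0.45247949, 0.85491252, 0.56616837]), 'moment': array([-0.04148737,  0.00833435,  0.05274933]), 'grip_width': 91.77982527620937}
-18.8
scene [[576.34081696   0.         323.04138633]
 [  0.         576.34081696 238.29777247]
 [  0.           0.           1.        ]] -0.020177294355229785 [[-8.62000e-01  5.06000e-01 -8.00000e-03  4.74492e+02]
 [-4.34000e-01 -7.32000e-01  5.25000e-01  1.92347e+02]
 [ 2.60000e-01  4.56000e-01  8.51000e-01 -1.52935e+03]
 [ 0.00000e+00  0.00000e+00  0.00000e+00  1.00000e+00]]
top [[461.16392586   0.         320.74936857]
 [  0.         461.16392586 235.06297739]
 [  0.           0.           1.        ]] 0.010530067794863712 [[ 1.400000e-02 -1.000000e+00  7.000000e-03 -5.910000e+00]
 [ 9.980000e-01  1.400000e-02  6.300000e-02 -5.652220e+02]
 [-6.300000e-02  6.000000e-03  9.980000e-01 -1.045518e+03]
 [ 0.000000e+00  0.000000e+00  0.000000e+00  1.000000e+00]]
```

View pics/scene0.png

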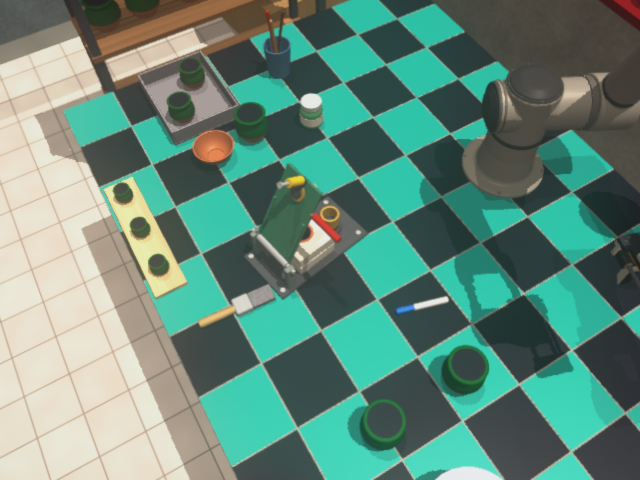

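View pics/top0.png

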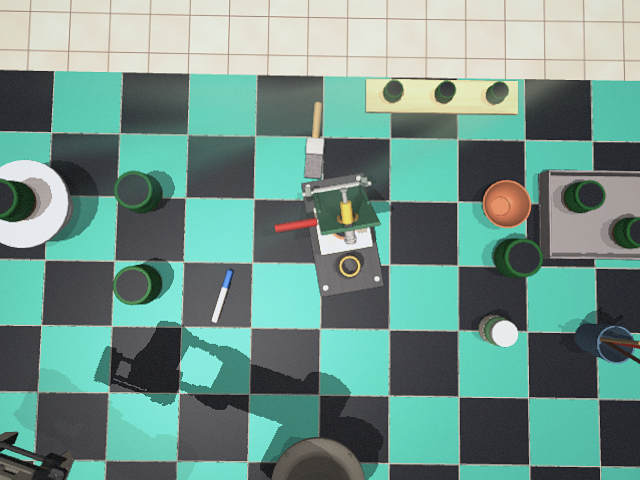

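```bash
cat > h.py <<'E'
from plant import *
import cv2,numpy as np
from scipy.optimize import least_squares
from scipy.spatial.transform import Rotation as R
M={c:camera_model(c) for c in("scene","top")}
def proj(p,c):
    m=M[c];p=np.asarray(p,float);q=m["world_to_cam"][:3,:3]@p+m["world_to_cam"][:3,3]
    u=np.array([q[0],-q[1]])/-q[2];u=u*(1+m["k1"]*(u@u))
    return np.array([m["K"][1,1]*u[1]+m["K"][1,2],m["K"][0,0]*u[0]+m["K"][0,2]]) # row,col
def plane(rc,c,z):
    return least_squares(lambda s:proj([s[0],s[1],z],c)-rc,[550,0]).x
def frame(P,p):
    x,y,w=P;c,s=np.cos(w),np.sin(w);return np.array([x+c*p[0]-s*p[1],y+s*p[0]+c*p[1],p[2]])
def lidpt(d,y,h,a): # d from hinge toward screw end, h above mid thickness
    return [95-d*np.cos(a)+h*np.sin(a),y,86+d*np.sin(a)+h*np.cos(a)]
E
python3 - <<'E'
from h import *
obs=[]
for c in("scene","top"):
    capture(c)
    for l in("clamp_frame","lid_hinge","lid_handle","screw_axis","crank_hub","sleeve_mid"):
        r=place_of(l,c);print(c,l,[(np.round(q["location"],1),round(q["conf"],2)) for q in r[:3]])
        if r: obs.append((c,l,np.array(r[0]["location"]),r[0]["conf"]))
def model(v,l):
    P=v[:3];a=v[3]
    return frame(P,{"clamp_frame":[0,0,0],"lid_hinge":[95,0,86],"lid_handle":lidpt(150,102,0,a),"screw_axis":lidpt(170,0,4,a),"crank_hub":lidpt(170,0,29-16,a)}[l])
def f(v):
    return np.concatenate([(proj(model(v,l),c)-o) for c,l,o,k in obs if l!="sleeve_mid" and k>.3])
s=least_squares(f,[600,-30,0.2,1.],loss="soft_l1");print(s.x);print(np.round(f(s.x).reshape(-1,2),1))
print(get_obs()["time"])
E
```

```text
scene clamp_frame [(array([242.3, 308.2]), 0.94)]
scene lid_hinge [(array([251.1, 272.3]), 0.62)]
scene lid_handle [(array([227.6, 326.8]), 0.8)]
scene screw_axis [(array([190. , 298.4]), 0.61), (array([250.9, 274.9]), 0.2)]
scene crank_hub [(array([192.2, 295.2]), 0.57)]
scene sleeve_mid [(array([181.2, 291.5]), 0.48)]
top clamp_frame [(array([232.2, 338.4]), 0.64)]
top lid_hinge [(array([189.1, 334.6]), 0.73)]
top lid_handle [(array([228.8, 291.1]), 0.79), (array([282.3, 148.1]), 0.42)]
top screw_axis [(array([216.9, 347.1]), 0.61)]
top crank_hub [(array([212.4, 345. ]), 0.69)]
top sleeve_mid [(array([210.2, 344.1]), 0.66), (array([326.8, 490.2]), 0.19)]
[ 5.67851258e+02 -4.77006874e+01  2.24324494e-01  1.06676875e+00]
[[ 3.9 -1.3]
 [ 0.4  2.2]
 [ 1.5  2.4]
 [ 2.3 -1. ]
 [ 1.  -0.7]
 [ 2.5  3.5]
 [ 0.4  0.2]
 [-1.9  1.3]
 [ 0.9 -0.2]
 [ 1.   1.1]]
0.8
```

```bash
cat >> h.py <<'E'
def overlay(im,c,v,box,fn,k=4):
    P=v[:3];a=v[3]
    r0,r1,c0,c1=box
    z=cv2.resize(im[r0:r1,c0:c1,::-1],None,fx=k,fy=k,interpolation=cv2.INTER_CUBIC)
    def L(pts,col):
        q=[proj(frame(P,p),c) for p in pts]; q=np.array([[(b-c0+.5)*k,(r-r0+.5)*k] for r,b in q]).astype(int)
        cv2.polylines(z,[q.reshape(-1,1,2)],False,col,1)
    for h in(0,10): L([[x,y,h] for x,y in((-135,-75),(135,-75),(135,75),(-135,75),(-135,-75))],(255,255,255))
    L([lidpt(150,y,0,a) for y in(56,136)],(255,255,0))
    L([lidpt(170,0,h,a) for h in(-4,29)],(255,0,255))
    L([[95,-60,86],[95,60,86]],(255,0,255))
    t=np.linspace(0,6.3,40);L([[-75+11*np.cos(b),11*np.sin(b),68] for b in t],(255,0,0))
    cv2.imwrite(fn,z)
E
python3 - <<'E'
from h import *
v=[567.85,-47.7,.2243,1.0668]
for c,b in(("scene",(150,300,230,390)),("top",(160,305,260,400))):
    overlay(capture(c),c,v,b,f"pics/ov_{c}.png",5)
E
```

```text
(no output)
```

View pics/ov_scene.png

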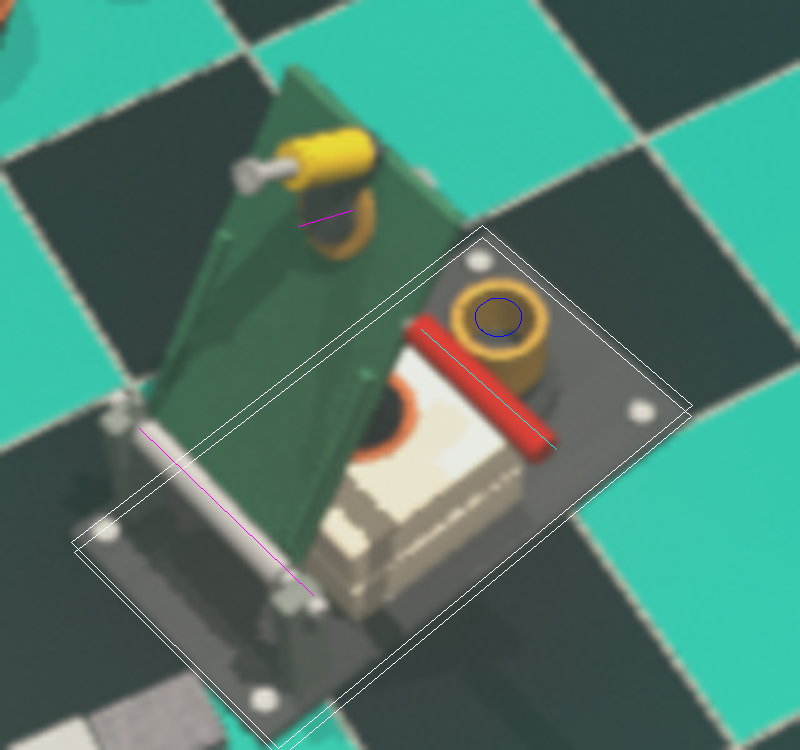

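View pics/ov_top.png

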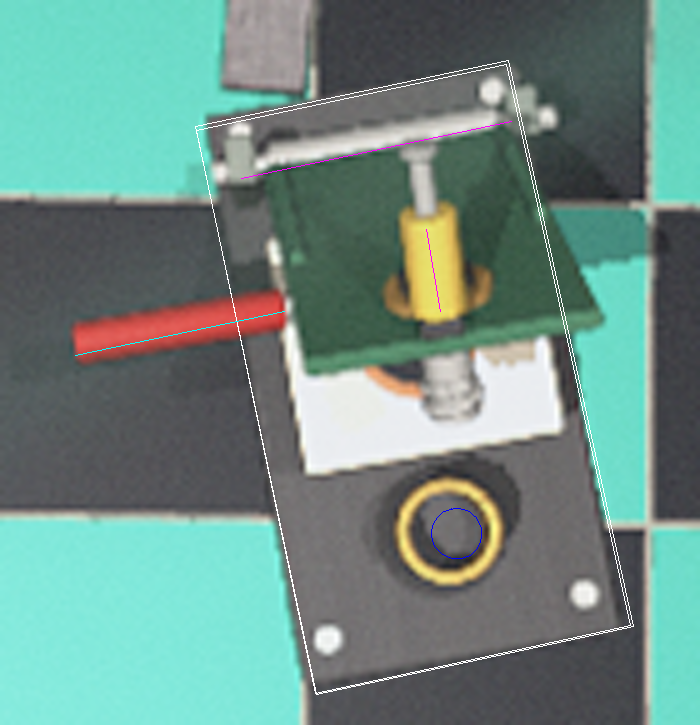

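```bash
python3 - <<'E'
from h import *
S=[([-135,-75,10],482,230),([-135,75,10],690,406),([135,-75,10],74,540),([135,75,10],268,742),([-75,0,68],499,317)]
T=[([-135,75,10],305,684),([-135,-75,10],622,627),([135,75,10],207,119),([-75,0,68],450,531),([95,0,86],393,144)]
S.append(([95,0,86],222,508))
obs=[("scene",p,np.array([y/5+150-.5,x/5+230-.5])) for p,x,y in S]+[("top",p,np.array([y/5+160-.5,x/5+260-.5])) for p,x,y in T]
for sel in("scene","top","st"):
    f=lambda v:np.concatenate([proj(frame(v,p),c)-o for c,p,o in obs if c in sel or sel=="st"])
    s=least_squares(f,[568,-48,.22]);print(sel,s.x,"\n",np.round(f(s.x).reshape(-1,2),1).tolist())
E
```

```text
scene [ 5.68449243e+02 -4.88336644e+01  2.11665807e-01] 
 [[-0.8, 0.4], [0.4, 0.2], [-0.5, -1.0], [0.9, 0.9], [0.0, -0.3], [-0.1, -0.2]]
top [ 5.69837587e+02 -4.85865733e+01  1.81893871e-01] 
 [[0.4, -0.1], [0.8, 0.6], [-1.1, 0.2], [-0.1, 0.3], [-0.0, -1.1]]
st [ 5.69214100e+02 -4.83945748e+01  1.96588909e-01] 
 [[-0.4, 1.1], [1.4, 0.3], [-1.0, -1.4], [0.9, -0.2], [0.6, -0.1], [-0.3, -0.8], [1.0, 0.8], [0.5, 1.3], [-0.3, -0.6], [0.1, 0.7], [0.4, -1.8]]
```

```bash
cat >> h.py <<'E'
V=[569.2,-48.5,.197,1.067]
W=V[2]
def rows(targets,yaw=None,o=None):
    """targets: TCP world positions; yaw target abs"""
    o=o or get_obs();Rt=R.from_euler("xyz",o["tcp_rot"])
    T=R.from_euler("xyz",[np.pi,0,yaw if yaw is not None else o["tcp_rot"][2]])
    rv=np.degrees((Rt.inv()*T).as_rotvec())
    print("t",round(o["time"],2),"tcp",np.round(o["tool_pos"],1),"rot",np.round(o["tcp_rot"],3),"F",np.round(o["contact_force"],1),"w",round(o["grip_width"],1),"q",np.round(o["joint_positions"],2))
    for t in targets: print(np.round(rv,1).tolist(),np.round(Rt.inv().apply(np.asarray(t)-o["tool_pos"]),1).tolist(),"<-",np.round(t,1))
E
python3 - <<'E'
from h import *
h=frame(V[:3],lidpt(150,102,0,V[3]));print(h)
rows([[167,497,300],h+[0,0,70],h-[0,0,19]],np.pi/2+W)
E
```

```text
[571.38579662  55.94803784 217.36342795]
t 0.9 tcp [167.5 497.6 226.7] rot [ 3.141 -0.     2.817] F [ 0.1  0.1 -0.2] w 91.7 q [ 1.1   0.34  1.52  0.    1.28 -0.15]
[0.0, -0.0, 60.1] [0.3, -0.7, -73.3] <- [167 497 300]
[0.0, -0.0, 60.1] [-523.7, -289.7, -60.7] <- [571.4  55.9 287.4]
[0.0, -0.0, 60.1] [-523.7, -289.7, 28.3] <- [571.4  55.9 198.4]
```

{"fn": "send_rows", "kwargs": {
  "targets": [
    [[0, 0, 7, -20, -11, -40, -1], [0, 0, 14, -55, -30, -60, -1], [0, 0, 21, -90, -50, -60, -1], [0, 0, 28, -125, -69, -60, -1], [0, 0, 35, -160, -88, -60, -1]]
  ]
}}

```text
time: 1.32
tool_pos: [291.4, 362.5, 287.5]
tcp_rot: [3.14, -0.0, 2.201]
contact_force: [1.1, 0.2, 0.4]
grip_width: 91.6
```

```bash
python3 - <<'E'
from h import *
h=frame(V[:3],lidpt(150,102,0,V[3]))
rows([h+[0,0,60]],np.pi/2+W)
E
```

```text
t 1.32 tcp [291.4 362.5 287.5] rot [ 3.14  -0.     2.201] F [1.1 0.2 0.4] w 91.6 q [0.73 0.19 1.57 0.   1.39 0.1 ]
[0.1, -0.0, 24.8] [-412.7, 45.6, 10.1] <- [571.4  55.9 277.4]
```

{"fn": "send_rows", "kwargs": {
  "targets": [
    [[0, 0, 6, -41, 4, 0, -1], [0, 0, 12, -82, 9, 0, -1], [0, 0, 18, -123, 13, 0, -1], [0, 0, 24.8, -164, 18, 0, -1], [0, 0, 24.8, -205, 23, 0, -1]]
  ]
}}

```text
time: 1.73
tool_pos: [431.7, 210.6, 287.0]
tcp_rot: [3.141, -0.0, 1.767]
contact_force: [1.3, 0.9, -0.1]
grip_width: 92.0
```

```bash
python3 - <<'E'
from h import *
h=frame(V[:3],lidpt(150,102,0,V[3]))
rows([h+[0,0,60]],np.pi/2+W)
E
```

```text
t 1.73 tcp [431.7 210.6 287. ] rot [ 3.141 -0.     1.767] F [ 1.3  0.9 -0.1] w 92.0 q [0.29 0.22 1.53 0.   1.39 0.1 ]
[0.0, -0.0, -0.1] [-178.9, 106.9, 9.7] <- [571.4  55.9 277.4]
```

{"fn": "send_rows", "kwargs": {
  "targets": [
    [[0, 0, 0, -35, 21, 0, -1], [0, 0, 0, -70, 42, 0, -1], [0, 0, 0, -105, 63, 0, -1], [0, 0, 0, -140, 84, 5, -1], [0, 0, 0, -175, 105, 10, -1]]
  ]
}}

```text
time: 2.15
tool_pos: [569.9, 60.1, 276.9]
tcp_rot: [3.141, 0.0, 1.773]
contact_force: [0.9, 1.3, -0.8]
grip_width: 91.7
```

```bash
python3 - <<'E'
from h import *
h=frame(V[:3],lidpt(150,102,0,V[3]))
for c,b in(("scene",(120,290,220,380)),("top",(150,305,230,400))):
    overlay(capture(c),c,V,b,f"pics/ov2_{c}.png",4)
rows([h+[0,0,60],h-[0,0,19]],np.pi/2+W)
E
```

```text
t 2.25 tcp [571.3  57.2 274.6] rot [-3.140e+00  1.000e-03  1.768e+00] F [-0.3  1.3  0.2] w 92.0 q [-0.03  0.4   1.3  -0.    1.44 -0.23]
[-0.1, 0.1, -0.0] [-1.3, -0.2, -2.8] <- [571.4  55.9 277.4]
[-0.1, 0.1, -0.0] [-1.2, -0.0, 76.2] <- [571.4  55.9 198.4]
```

View pics/ov2_scene.png

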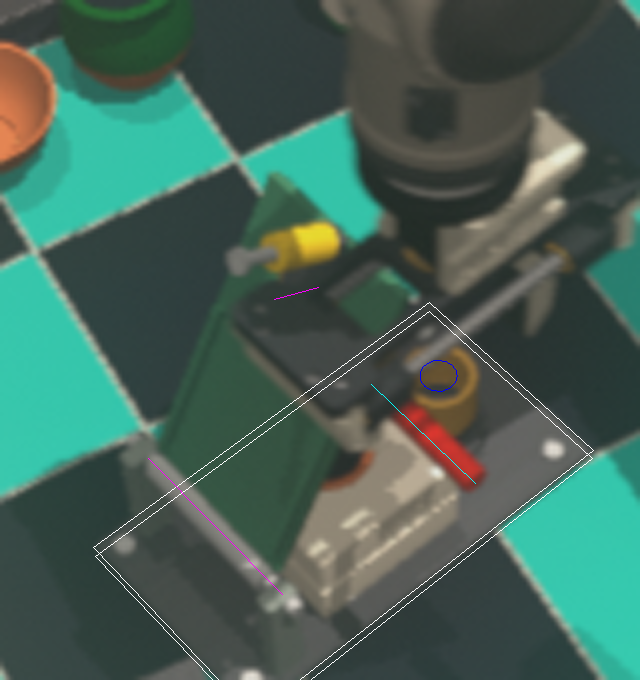

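View pics/ov2_top.png

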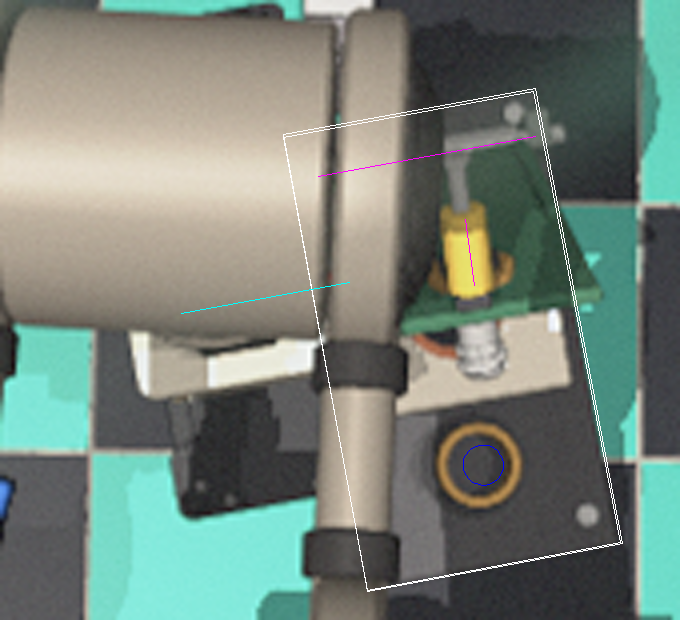

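```bash
python3 - <<'E'
from h import *
O=[("scene",136,np.array([448/5+149.5,544/5+229.5])),("top",136,np.array([343/5+159.5,76/5+259.5]))]
O2=[("scene",np.array([325/5+149.5,417/5+229.5])),("top",np.array([308/5+159.5,285/5+259.5]))]
for a in(.95,1.,1.03,1.067,1.1):
    print(a,[np.round(proj(frame(V[:3],lidpt(150,y,0,a)),c)-o,1).tolist() for c,y,o in O])
# triangulate end
f=lambda p:np.concatenate([proj(p,c)-o for c,y,o in O]);s=least_squares(f,[570,50,217]);print(s.x,s.fun, frame(V[:3],lidpt(150,136,0,1.067)))
E
```

```text
0.95 [[-0.5, 5.5], [7.9, 2.1]]
1.0 [[0.1, 3.3], [4.6, 1.3]]
1.03 [[0.6, 1.9], [2.5, 0.9]]
1.067 [[1.2, 0.2], [-0.1, 0.3]]
1.1 [[1.9, -1.4], [-2.5, -0.3]]
[564.51700071  89.13274165 221.61947506] [ 0.01408139  0.26641872 -0.20430211  0.14107034] [564.73103641  89.29041577 217.36342795]
```

{"fn": "send_rows", "kwargs": {
  "targets": [
    [[0, 0, 0, -1, 0, 35, -1], [0, 0, 0, -1, 0, 65, -1], [0, 0, 0, -1, 0, 76, -1], [0, 0, 0, -1, 0, 76, 1], [0, 0, 0, -1, 0, 76, 1]]
  ]
}}

```text
time: 2.67
tool_pos: [568.7, 61.3, 200.8]
tcp_rot: [-3.141, -0.0, 1.773]
contact_force: [-0.1, 0.1, 1.0]
grip_width: 82.5
```

{"fn": "send_rows", "kwargs": {
  "targets": [
    [[0, 0, 0, 0, 0, 0, 1], [0, 0, 0, 0, 0, 0, 1], [0, 0, 0, 0, 0, 0, 1], [0, 0, 0, 0, 0, 0, 1]]
  ]
}}

```text
time: 3.0
tool_pos: [569.3, 61.1, 201.7]
tcp_rot: [3.14, 0.0, 1.773]
contact_force: [0.8, -0.0, 0.2]
grip_width: 56.4
```

```bash
python3 - <<'E'
from h import *
for i in range(4):
    o=get_obs();print(o["time"],o["tool_pos"],o["grip_width"],o["contact_force"]);capture("top")
E
```

```text
3.0 [569.25961203  61.12138366 201.69481018] 56.391787430192416 [ 0.76910315 -0.01798042  0.19962813]
3.05 [569.13767955  61.07503474 201.4569079 ] 52.22404358924716 [ 0.50743597  0.03820628 -0.6824852 ]
3.1 [569.07804345  61.06451062 201.26740197] 48.127381532713436 [ 0.73890046  0.07917485 -0.58285384]
3.15 [568.98916437  61.05775748 201.10229051] 44.25610193016791 [-0.15952259  0.15636324 -0.77419718]
```

{"fn": "send_rows", "kwargs": {
  "targets": [
    [[0, 0, 0, 0, 0, 2, 1], [0, 0, 0, 0, 0, 2, 1], [0, 0, 0, 0, 0, 2, 1], [0, 0, 0, 0, 0, 2, 1], [0, 0, 0, 0, 0, 2, 1]]
  ]
}}

```text
time: 3.62
tool_pos: [569.3, 61.1, 198.6]
tcp_rot: [3.141, -0.0, 1.773]
contact_force: [2.3, 1.0, -2.0]
grip_width: 15.0
```

{"fn": "send_rows", "kwargs": {
  "targets": [
    [[0, 0, 0, 0, 0, 0, 1]]
  ]
}}

```text
time: 3.7
tool_pos: [569.3, 61.1, 198.6]
tcp_rot: [3.141, -0.0, 1.773]
contact_force: [4.2, 1.4, -2.6]
grip_width: 15.2
```

```bash
python3 - <<'E'
from h import *
o=get_obs()
p=o["tool_pos"];a0=1.067
# offset of TCP relative to model handle at a0
y=102
for A in(1.067,.95,.85,.75,.65,.55,.45,.35,.25,.15,.07,0,-.01):
    d=frame(V[:3],lidpt(150,y,0,A))-frame(V[:3],lidpt(150,y,0,a0))
    Rt=R.from_euler("xyz",o["tcp_rot"]);print(A,np.round(Rt.inv().apply(d),1))
rows([p])
E
```

```text
1.067 [0. 0. 0.]
0.95 [  0.1 -14.8   9.3]
0.85 [  0.1 -26.6  18.7]
0.75 [  0.2 -37.4  29.1]
0.65 [  0.2 -47.   40.5]
0.55 [  0.3 -55.5  52.9]
0.45 [  0.3 -62.7  66.1]
0.35 [  0.3 -68.6  79.9]
0.25 [  0.4 -73.   94.2]
0.15 [  0.4 -76.  108.9]
0.07 [  0.4 -77.3 120.8]
0 [  0.4 -77.7 131.3]
-0.01 [  0.4 -77.7 132.8]
t 3.7 tcp [569.3  61.1 198.6] rot [ 3.141 -0.     1.773] F [ 4.2  1.4 -2.6] w 15.2 q [-0.03  0.45  1.43  0.    1.26 -0.23]
[0.0, -0.0, -0.0] [0.0, 0.0, 0.0] <- [569.3  61.1 198.6]
```

{"fn": "send_rows", "kwargs": {
  "targets": [
    [[0, 0, 0, 0, -7.5, 4.5, 1], [0, 0, 0, 0, -14.8, 9.3, 1], [0, 0, 0, 0, -21, 14, 1], [0, 0, 0, 0, -26.6, 18.7, 1], [0, 0, 0, 0, -32, 24, 1]]
  ]
}}

```text
time: 4.12
tool_pos: [539.5, 55.4, 176.3]
tcp_rot: [3.135, -0.0, 1.773]
contact_force: [4.6, 4.2, 4.3]
grip_width: 14.9
```

{"fn": "send_rows", "kwargs": {
  "targets": [
    [[0, 0, 0, 0, -5.4, 5.1, 1], [0, 0, 0, 0, -10, 10.5, 1], [0, 0, 0, 0, -15, 16.5, 1], [0, 0, 0, 0, -19.2, 22.5, 1], [0, 0, 0, 0, -23.5, 29, 1]]
  ]
}}

```text
time: 4.53
tool_pos: [516.7, 51.0, 147.1]
tcp_rot: [3.135, -0.001, 1.773]
contact_force: [4.6, 6.3, 2.5]
grip_width: 14.9
```

{"fn": "send_rows", "kwargs": {
  "targets": [
    [[0, 0, 0, 0, -3.7, 6.5, 1], [0, 0, 0, 0, -7.2, 13, 1], [0, 0, 0, 0, -10.3, 20, 1], [0, 0, 0, 0, -13.1, 27, 1], [0, 0, 0, 0, -15.3, 34, 1]]
  ]
}}

```text
time: 4.95
tool_pos: [501.7, 48.0, 112.9]
tcp_rot: [3.135, -0.001, 1.773]
contact_force: [4.3, 7.1, 3.7]
grip_width: 15.0
```

{"fn": "send_rows", "kwargs": {
  "targets": [
    [[0, 0, 0, 0, -2.2, 7.2, 1], [0, 0, 0, 0, -4, 14.5, 1], [0, 0, 0, 0, -5.2, 22, 1], [0, 0, 0, 0, -6.5, 33, 1], [0, 0, 0, 0, -6.7, 40, 1]]
  ]
}}

```text
time: 5.37
tool_pos: [495.7, 46.6, 72.9]
tcp_rot: [3.134, -0.0, 1.772]
contact_force: [4.3, 7.3, 7.7]
grip_width: 15.0
```

```bash
python3 - <<'E'
from h import *
for c,b in(("scene",(120,290,220,380)),("top",(150,305,230,400))):
    overlay(capture(c),c,V[:3]+[0],b,f"pics/ov3_{c}.png",4)
rows([frame(V[:3],lidpt(150,102,0,0))-[0,0,19]],np.pi/2+W)
E
```

```text
t 5.47 tcp [495.6  46.6  72.1] rot [ 3.135e+00 -1.000e-03  1.772e+00] F [10.3  6.7 -7.8] w 14.8 q [-0.06  0.48  1.8   0.    0.86 -0.27]
[0.4, -0.0, 0.3] [-5.6, -1.5, 5.1] <- [495.3  40.8  67. ]
```

View pics/ov3_scene.png

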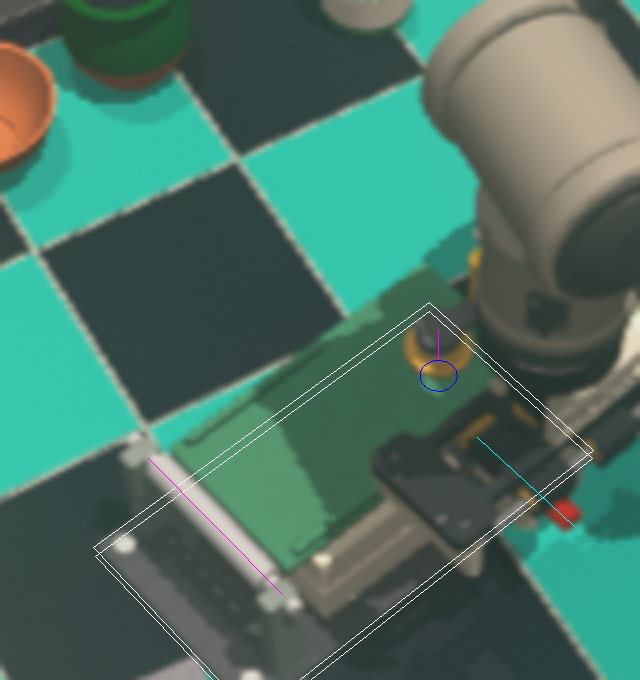

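{"fn": "send_rows", "kwargs": {
  "targets": [
    [[0, 0, 0, 0, -0.3, 2, 1], [0, 0, 0, 0, -0.3, 4, 1], [0, 0, 0, 0, -0.3, 4, 1]]
  ]
}}

```text
time: 5.72
tool_pos: [495.6, 46.6, 69.2]
tcp_rot: [3.134, -0.0, 1.772]
contact_force: [5.2, 6.7, 2.5]
grip_width: 14.8
```

{"fn": "send_rows", "kwargs": {
  "targets": [
    [[0, 0, 0, 0, 0, 1, 1], [0, 0, 0, 0, 0, 2, 1], [0, 0, 0, 0, 0, 2, 1]]
  ]
}}

```text
time: 5.97
tool_pos: [495.7, 46.6, 68.8]
tcp_rot: [3.134, -0.0, 1.773]
contact_force: [0.2, 6.6, 18.8]
grip_width: 15.0
```

{"fn": "send_rows", "kwargs": {
  "targets": [
    [[0, 0, 0, 0, 0, 0, -0.3], [0, 0, 0, 0, 0, 0, -0.3], [0, 0, 0, 0, 0, 0, -0.3], [0, 0, 0, 0, 0, -3, -0.3], [0, 0, 0, 0, 0, -25, -0.3]]
  ]
}}

```text
time: 6.38
tool_pos: [490.0, 45.4, 88.0]
tcp_rot: [-3.134, -0.002, 1.773]
contact_force: [-0.1, -0.3, 0.0]
grip_width: 43.6
```

{"fn": "send_rows", "kwargs": {
  "targets": [
    [[0, 0, 0, 0, 0, -25, -0.3], [0, 0, 0, 0, 0, -40, 1], [0, 0, 0, 0, 0, -40, 1], [0, 0, 0, 0, 0, -40, 1], [0, 0, 0, 0, 0, -40, 1]]
  ]
}}

```text
time: 6.8
tool_pos: [491.9, 45.3, 129.8]
tcp_rot: [-3.14, -0.0, 1.773]
contact_force: [-0.6, -0.4, -0.5]
grip_width: 33.0
```

```bash
python3 - <<'E'
from h import *
for c,b in(("scene",(120,290,220,380)),("top",(150,305,230,400))):
    overlay(capture(c),c,V[:3]+[0],b,f"pics/ov4_{c}.png",4)
rows([frame(V[:3],lidpt(150,102,0,0))],np.pi/2+W)
E
```

```text
t 6.9 tcp [491.8  45.4 129.5] rot [-3.139e+00 -1.000e-03  1.773e+00] F [ 0.1 -1.   0.4] w 24.8 q [-0.06  0.39  1.75  0.    1.01 -0.27]
[-0.1, -0.0, 0.3] [-5.3, 2.6, 43.5] <- [495.3  40.8  86. ]
```

View pics/ov4_scene.png

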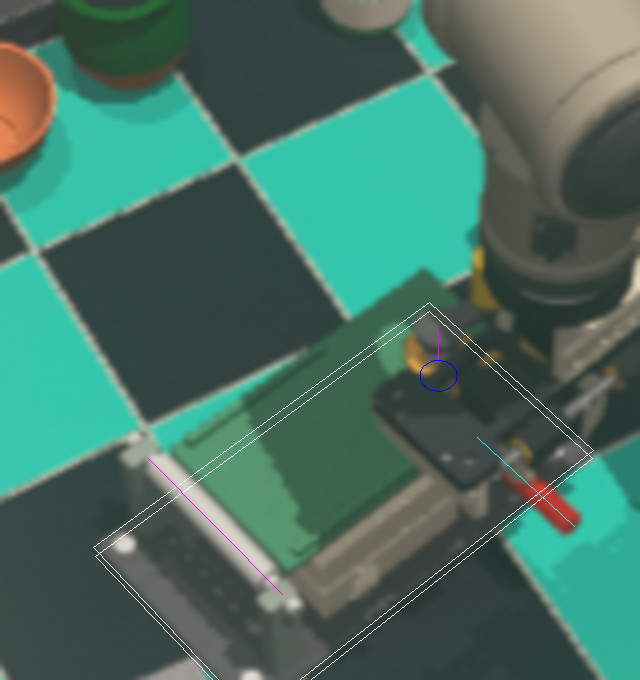

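View pics/ov4_top.png

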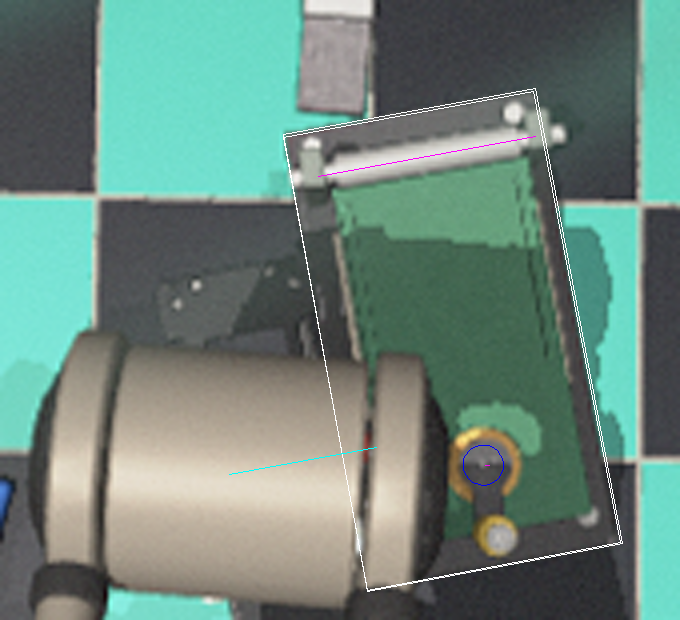

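{"fn": "send_rows", "kwargs": {
  "targets": [
    [[0, 0, 0, 0, 3.7, 0, 1], [0, 0, 0, 0, 3.7, 0, 1], [0, 0, 0, 0, 3.7, 10, 1], [0, 0, 0, 0, 3.7, 20, 1], [0, 0, 0, 0, 3.7, 30, 1]]
  ]
}}

```text
time: 7.32
tool_pos: [496.4, 46.2, 100.0]
tcp_rot: [-3.142, -0.0, 1.773]
contact_force: [-0.3, 0.2, -0.6]
grip_width: 0.3
```

{"fn": "send_rows", "kwargs": {
  "targets": [
    [[0, 0, 0, 0, 0, 3, 1], [0, 0, 0, 0, 0, 6, 1], [0, 0, 0, 0, 0, 6, 1]]
  ]
}}

```text
time: 7.57
tool_pos: [496.1, 46.2, 94.5]
tcp_rot: [-3.141, -0.0, 1.773]
contact_force: [-0.1, -0.4, -0.2]
grip_width: 0.4
```

{"fn": "send_rows", "kwargs": {
  "targets": [
    [[0, 0, 0, 0, 0, 1, 1], [0, 0, 0, 0, 0, 2, 1], [0, 0, 0, 0, 0, 2, 1]]
  ]
}}

```text
time: 7.82
tool_pos: [496.6, 46.2, 94.0]
tcp_rot: [3.14, 0.0, 1.773]
contact_force: [-3.7, 0.4, 9.7]
grip_width: 0.2
```

{"fn": "send_rows", "kwargs": {
  "targets": [
    [[0, 0, 0, 0, 0, 1, 1], [0, 0, 0, 0, 0, 1, 1], [0, 0, 0, 0, 0, 1, 1]]
  ]
}}

```text
time: 8.07
tool_pos: [496.6, 46.2, 93.8]
tcp_rot: [3.14, 0.001, 1.773]
contact_force: [-5.8, 0.2, 16.9]
grip_width: 0.1
```

{"fn": "send_rows", "kwargs": {
  "targets": [
    [[0, 0, 0, 0, 0, -35, 1], [0, 0, 0, 0, 0, -75, -1], [0, 0, 0, 20, 0, -110, -1], [0, 0, 0, 40, 0, -125, -1], [0, 0, 0, 40, 0, -125, -1]]
  ]
}}

```text
time: 8.48
tool_pos: [489.8, 87.7, 221.2]
tcp_rot: [3.133, 0.0, 1.775]
contact_force: [-0.3, 1.2, -0.8]
grip_width: 22.6
```

```bash
python3 - <<'E'
from h import *
for c,b in(("scene",(120,290,220,380)),("top",(150,305,230,400))):
    overlay(capture(c),c,V[:3]+[0],b,f"pics/ov5_{c}.png",4)
    for l in("screw_axis","crank_hub","sleeve_mid","sleeve","lid_hinge"):
        print(c,l,[(np.round(q["location"],1),round(q["conf"],2)) for q in place_of(l,c)[:2]])
rows([frame(V[:3],[-75-35,0,200])],np.pi/2+W)
E
```

```text
scene screw_axis [(array([206.1, 328.8]), 0.93), (array([121.8, 312.8]), 0.2)]
scene crank_hub [(array([202.4, 332. ]), 0.66)]
scene sleeve_mid [(array([186.9, 339.3]), 0.48)]
scene sleeve [(array([195.8, 342.9]), 0.66)]
scene lid_hinge [(array([250.6, 273.9]), 0.92), (array([121. , 313.3]), 0.65)]
top screw_axis [(array([266. , 349.9]), 0.81), (array([302.1, 219.6]), 0.66)]
top crank_hub [(array([263.1, 349.6]), 0.64)]
top sleeve_mid [(array([280.5, 351.2]), 0.56)]
top sleeve [(array([284.1, 148.2]), 0.63), (array([286.3, 353.5]), 0.62)]
top lid_hinge [(array([188.5, 334.3]), 0.74)]
t 9.08 tcp [488.2  85.1 216.4] rot [-3.141 -0.     1.773] F [-0.5  0.2  0.9] w 70.3 q [ 0.02  0.3   1.62  0.    1.23 -0.18]
[-0.0, -0.0, 0.3] [-146.6, -57.5, 16.4] <- [461.3 -70.  200. ]
```

View pics/ov5_scene.png

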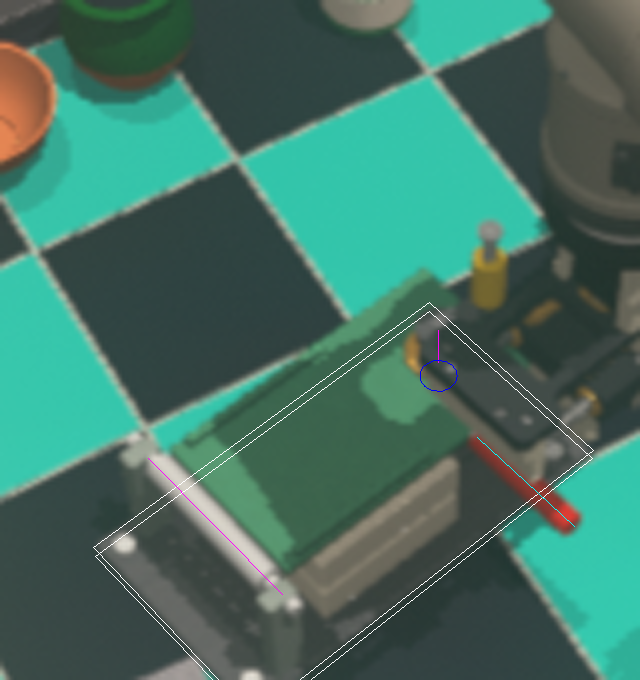

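View pics/ov5_top.png

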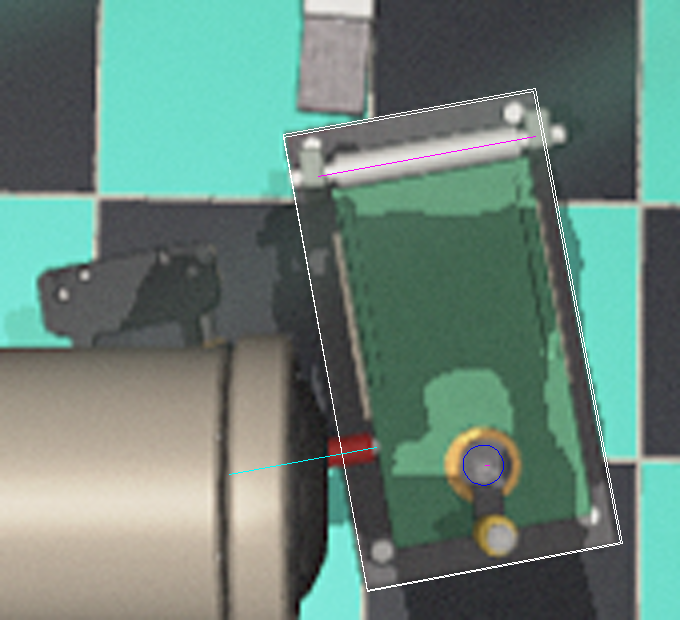

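```bash
python3 - <<'E'
from h import *
g=lambda c,x,y:np.array([y/4+(120 if c=="scene" else 150)-.5,x/4+(220 if c=="scene" else 230)-.5])
O=[("scene",179,g("scene",490,229)),("scene",154,g("scene",490,257)),("scene",116,g("scene",488,299)),("top",179,g("top",500,537)),("top",154,g("top",494,535))]
for n,q in(("s",O[:3]),("t",O[3:]),("all",O)):
    f=lambda v:np.concatenate([proj([v[0],v[1],z+v[2]],c)-o for c,z,o in q])
    f2=lambda v:np.concatenate([f(v),[(v[2]-4)/4]])
    s=least_squares(f2,[460,-70,4]);print(n,s.x,np.round(s.fun,1))
    d=s.x[:2]-frame(V[:3],[-75,0,0])[:2];print(np.hypot(*d),np.arctan2(d[1],d[0])-W-2*np.pi)
print(frame(V[:3],[-75,0,0]))
# hub from each
for c,p in(("top",(484,463)),):
    print(plane(g(c,*p),c,119))
print(plane([263.1,349.6],"top",119),plane([202.4,332],"scene",119))
E
```

```text
s [460.88950259 -65.55222894   4.10354078] [ 0.3  0.1  0.1 -0.1 -0.5  0.   0. ]
34.842011151798566 -9.553628957140308
t [461.33220897 -62.97463973   4.00422894] [ 0.  -0.2 -0.   0.3  0. ]
34.319040075731685 -3.3445654195736476
all [461.67172452 -63.43322005   6.28601586] [ 0.5  0.3  0.3  0.1 -0.2  0.2 -0.1  0.1 -0.1  0.6  0.6]
33.97985874490326 -9.614314589565648
[495.6506369  -63.17961811   0.        ]
[496.88841001 -59.95498424]
[501.32165645 -58.03990355] [492.04656995 -56.55244792]
```

```bash
python3 - <<'E'
from h import *
rows([[461.3,-64,212]],np.pi/2+W)
E
```

```text
t 9.08 tcp [488.2  85.1 216.4] rot [-3.141 -0.     1.773] F [-0.5  0.2  0.9] w 70.3 q [ 0.02  0.3   1.62  0.    1.23 -0.18]
[-0.0, -0.0, 0.3] [-140.6, -56.3, 4.4] <- [461.3 -64.  212. ]
```

{"fn": "send_rows", "kwargs": {
  "targets": [
    [[0, 0, 0, -30, -12, 0, -1], [0, 0, 0, -60, -24, 0, -1], [0, 0, 0, -90, -36, 0, -1], [0, 0, 0, -120, -48, 0, -1], [0, 0, 0, -140.6, -56.3, 2, -1]]
  ]
}}

```text
time: 9.5
tool_pos: [461.0, -66.0, 215.0]
tcp_rot: [3.141, 0.001, 1.772]
contact_force: [0.8, 1.0, 0.0]
grip_width: 91.6
```

{"fn": "send_rows", "kwargs": {
  "targets": [
    [[0, 0, 0, 0, 0, 0, -1], [0, 0, 0, 0, 0, 0, -1], [0, 0, 0, 0, 0, 0, -1]]
  ]
}}

```text
time: 9.75
tool_pos: [461.4, -63.4, 214.7]
tcp_rot: [3.141, -0.0, 1.773]
contact_force: [-0.1, 0.0, 0.4]
grip_width: 91.7
```

```bash
python3 - <<'E'
from h import *
im=capture("scene");cv2.imwrite("pics/s6.png",cv2.resize(im[120:290,220:420,::-1],None,fx=4,fy=4,interpolation=cv2.INTER_CUBIC)[:600])
rows([[461.3,-64,212],[461.3,-64,128]],np.pi/2+W)
E
```

```text
t 9.8 tcp [461.5 -63.  214.7] rot [ 3.141 -0.     1.774] F [-0.7 -0.   0.6] w 91.7 q [-0.3   0.24  1.7   0.    1.2  -0.5 ]
[0.0, -0.0, 0.3] [-0.9, -0.4, 2.7] <- [461.3 -64.  212. ]
[0.0, -0.0, 0.3] [-1.0, -0.4, 86.7] <- [461.3 -64.  128. ]
```

View pics/s6.png

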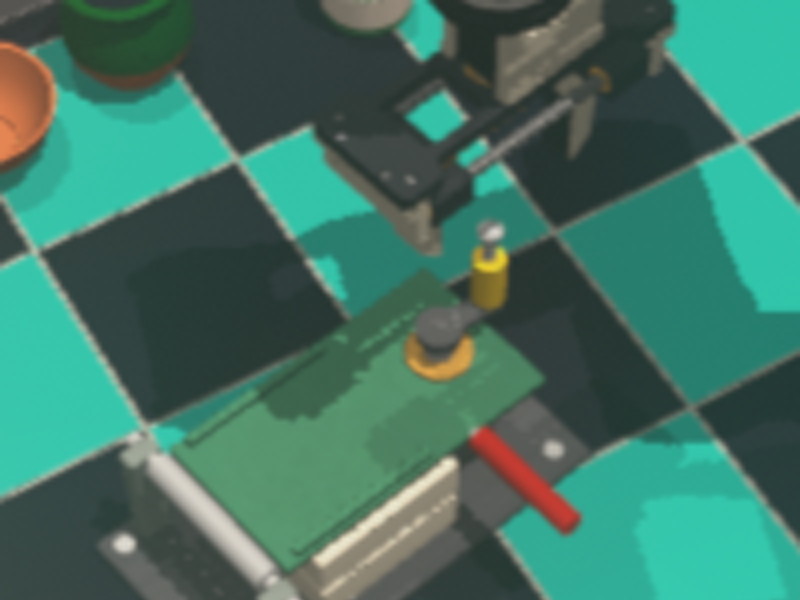

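{"fn": "send_rows", "kwargs": {
  "targets": [
    [[0, 0, 0, -0.5, -0.4, 30, -1], [0, 0, 0, -0.5, -0.4, 60, -1], [0, 0, 0, -0.5, -0.4, 80, -1], [0, 0, 0, -0.5, -0.4, 86.5, -1], [0, 0, 0, -0.5, -0.4, 86.5, 1]]
  ]
}}

```text
time: 10.22
tool_pos: [460.3, -63.2, 127.0]
tcp_rot: [-3.139, -0.002, 1.775]
contact_force: [-0.4, 0.1, 0.6]
grip_width: 88.4
```

{"fn": "send_rows", "kwargs": {
  "targets": [
    [[0, 0, 0, 0, 0, 0, 1], [0, 0, 0, 0, 0, 0, 1], [0, 0, 0, 0, 0, 0, 1], [0, 0, 0, 0, 0, 0, 1], [0, 0, 0, 0, 0, 0, 1]]
  ]
}}

```text
time: 10.63
tool_pos: [461.5, -64.4, 129.0]
tcp_rot: [3.14, 0.001, 1.773]
contact_force: [-0.1, 0.2, -0.7]
grip_width: 56.4
```

{"fn": "send_rows", "kwargs": {
  "targets": [
    [[0, 0, 0, 0, 0, 0, 1], [0, 0, 0, 0, 0, 0, 1], [0, 0, 0, 0, 0, 0, 1], [0, 0, 0, 0, 0, 0, 1], [0, 0, 0, 0, 0, 0, 1]]
  ]
}}

```text
time: 11.05
tool_pos: [461.0, -64.3, 128.2]
tcp_rot: [3.142, -0.0, 1.773]
contact_force: [0.3, -0.4, 0.2]
grip_width: 23.0
```

```bash
python3 - <<'E'
from h import *
im=capture("scene");cv2.imwrite("pics/s7.png",cv2.resize(im[120:270,260:420,::-1],None,fx=5,fy=5,interpolation=cv2.INTER_CUBIC)[:600])
rows([[461.3,-64,128]],np.pi/2+W)
E
```

```text
t 11.1 tcp [461.  -64.3 128.2] rot [-3.141 -0.     1.773] F [-2.2  0.   0.7] w 19.6 q [-0.3   0.35  1.82  0.    0.97 -0.51]
[-0.0, -0.0, 0.3] [0.2, 0.4, 0.2] <- [461.3 -64.  128. ]
```

View pics/s7.png

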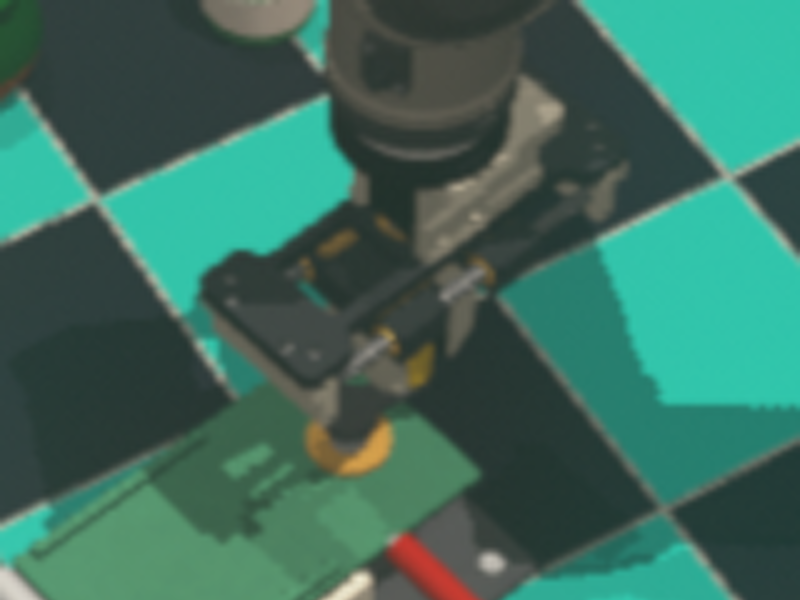

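{"fn": "send_rows", "kwargs": {
  "targets": [
    [[0, 0, 0, 0, 0, 0, 1], [0, 0, 0, 0, 0, -2, 1], [0, 0, 0, 0, 0, -4, 1], [0, 0, 0, 0, 0, -6, 1], [0, 0, 0, 0, 0, -8, 1]]
  ]
}}

```text
time: 11.52
tool_pos: [460.9, -64.3, 136.4]
tcp_rot: [-3.141, -0.0, 1.773]
contact_force: [-0.7, 0.0, -1.4]
grip_width: 19.3
```

{"fn": "send_rows", "kwargs": {
  "targets": [
    [[0, 0, 0, 0, 0, 0, 1], [0, 0, 0, 0, 0, 0, 1], [0, 0, 0, 0, 0, 0, 1]]
  ]
}}

```text
time: 11.77
tool_pos: [460.9, -64.3, 136.2]
tcp_rot: [-3.141, -0.0, 1.773]
contact_force: [-0.3, 0.1, -0.6]
grip_width: 19.2
```

```bash
cat >> h.py <<'E'
C0=np.array([495.6,-63.2])
def circ(th0,dth,n,C=None,Rr=35.,o=None):
    """th world angle; print shifts along tool axes for next n steps, targets absolute about C"""
    C=C0 if C is None else np.asarray(C)
    o=o or get_obs();Rt=R.from_euler("xyz",o["tcp_rot"])
    for i in range(1,n+1):
        t=th0+dth*i
        d=np.array([C[0]+Rr*np.cos(t),C[1]+Rr*np.sin(t),o["tool_pos"][2]])-o["tool_pos"]
        print(round(t,3),np.round(Rt.inv().apply(d),1).tolist())
E
python3 - <<'E'
from h import *
o=get_obs();rows([o["tool_pos"]])
d=o["tool_pos"][:2]-C0;print(np.hypot(*d),np.arctan2(d[1],d[0]),o["moment"])
th=np.arctan2(d[1],d[0])%(2*np.pi)
circ(th,.15,6)
E
```

```text
t 11.77 tcp [460.9 -64.3 136.2] rot [-3.141 -0.     1.773] F [-0.3  0.1 -0.6] w 19.2 q [-0.3   0.34  1.81  0.    0.99 -0.51]
[-0.0, -0.0, 0.0] [0.0, 0.0, 0.0] <- [460.9 -64.3 136.2]
34.68456826323277 -3.1102185940889413 [-0.19611388  0.26600374  0.033357  ]
3.323 [-5.2, -0.8, -0.0]
3.473 [-10.4, -0.5, -0.0]
3.623 [-15.5, 0.5, -0.0]
3.773 [-20.5, 2.4, -0.0]
3.923 [-25.1, 4.9, -0.0]
4.073 [-29.2, 8.1, -0.0]
```

{"fn": "send_rows", "kwargs": {
  "targets": [
    [[0, 0, 0, -5.2, -0.7, 0, 1], [0, 0, 0, -10.4, -0.4, 0, 1], [0, 0, 0, -15.5, 0.5, 0, 1], [0, 0, 0, -20.5, 2.4, 0, 1], [0, 0, 0, -25.1, 4.9, 0, 1]]
  ]
}}

```text
time: 12.18
tool_pos: [471.8, -88.0, 136.4]
tcp_rot: [3.14, -0.001, 1.772]
contact_force: [3.0, 7.5, -0.5]
grip_width: 19.8
```

{"fn": "send_rows", "kwargs": {
  "targets": [
    [[0, 0, 0, 0, 0, 0, 1]]
  ]
}}

```text
time: 12.27
tool_pos: [472.6, -88.4, 136.4]
tcp_rot: [3.139, -0.0, 1.772]
contact_force: [4.6, 4.5, -0.3]
grip_width: 19.4
```

```bash
cat >> h.py <<'E'
def st(n=10,dth=.15,C=None,Rr=35.):
    o=get_obs();rows([])
    c=C0 if C is None else np.asarray(C)
    d=o["tool_pos"][:2]-c;t=np.arctan2(d[1],d[0]);u=d/np.hypot(*d);F=o["contact_force"][:2]
    print("r",np.hypot(*d).round(2),"th",t.round(3),"joint",(t-W).round(3),"Frad",(F@u).round(1),"Ftan",(F@[-u[1],u[0]]).round(1),"Mom",o["moment"].round(2))
    circ(t,dth,n,C,Rr,o)
E
python3 -c "
from h import *
st()"
```

```text
t 12.27 tcp [472.6 -88.4 136.4] rot [ 3.139 -0.     1.772] F [ 4.6  4.5 -0.3] w 19.4 q [-0.35  0.36  1.78  0.    1.   -0.55]
r 34.13 th -2.309 joint -2.506 Frad -6.4 Ftan 0.4 Mom [ 0.75 -0.77  0.02]
-2.159 [-4.5, 2.7, 0.0]
-2.009 [-7.9, 6.7, 0.0]
-1.859 [-10.7, 11.1, 0.0]
-1.709 [-12.9, 15.9, 0.0]
-1.559 [-14.2, 21.0, 0.1]
-1.409 [-14.8, 26.2, 0.1]
-1.259 [-14.6, 31.4, 0.1]
-1.109 [-13.7, 36.6, 0.1]
-0.959 [-11.9, 41.5, 0.1]
-0.809 [-9.5, 46.2, 0.1]
```

```bash
sed -i 's/^C0=.*/C0=np.array([496.0,-62.4])/' h.py; python3 -c "
from h import *
st(5)"
```

```text
t 12.27 tcp [472.6 -88.4 136.4] rot [ 3.139 -0.     1.772] F [ 4.6  4.5 -0.3] w 19.4 q [-0.35  0.36  1.78  0.    1.   -0.55]
r 34.99 th -2.302 joint -2.499 Frad -6.4 Ftan 0.4 Mom [ 0.75 -0.77  0.02]
-2.152 [-4.0, 3.4, 0.0]
-2.002 [-7.4, 7.4, 0.0]
-1.852 [-10.2, 11.9, 0.0]
-1.702 [-12.2, 16.7, 0.0]
-1.552 [-13.6, 21.8, 0.1]
```

{"fn": "send_rows", "kwargs": {
  "targets": [
    [[0, 0, 0, -3.3, 4.4, 0, 1], [0, 0, 0, -6.7, 8.4, 0, 1], [0, 0, 0, -9.5, 12.9, 0, 1], [0, 0, 0, -11.5, 17.7, 0, 1], [0, 0, 0, -12.9, 22.8, 0, 1]]
  ]
}}

```text
time: 12.68
tool_pos: [495.9, -96.4, 135.9]
tcp_rot: [-3.14, -0.0, 1.773]
contact_force: [-3.0, 1.9, 0.2]
grip_width: 19.2
```

{"fn": "send_rows", "kwargs": {
  "targets": [
    [[0, 0, 0, 0, 0, 0, 1]]
  ]
}}

```text
time: 12.77
tool_pos: [496.9, -96.3, 136.1]
tcp_rot: [3.141, 0.0, 1.773]
contact_force: [0.3, 2.2, 0.0]
grip_width: 19.4
```

```bash
python3 -c "
from h import *
st(5)"
```

```text
t 12.77 tcp [496.9 -96.3 136.1] rot [3.141 0.    1.773] F [0.3 2.2 0. ] w 19.4 q [-0.34  0.4   1.71 -0.    1.03 -0.55]
r 33.95 th -1.546 joint -1.743 Frad -2.1 Ftan 0.4 Mom [0.19 0.01 0.04]
-1.396 [-1.6, 5.0, 0.0]
-1.246 [-1.3, 10.3, 0.0]
-1.096 [-0.3, 15.4, 0.0]
-0.946 [1.5, 20.3, 0.0]
-0.796 [4.0, 25.0, 0.0]
```

```bash
sed -i 's/^C0=.*/C0=np.array([496.0,-61.5])/' h.py; python3 -c "
from h import *
st(5)"
```

```text
t 12.77 tcp [496.9 -96.3 136.1] rot [3.141 0.    1.773] F [0.3 2.2 0. ] w 19.4 q [-0.34  0.4   1.71 -0.    1.03 -0.55]
r 34.85 th -1.546 joint -1.743 Frad -2.1 Ftan 0.4 Mom [0.19 0.01 0.04]
-1.396 [-0.7, 5.2, 0.0]
-1.246 [-0.4, 10.4, 0.0]
-1.096 [0.6, 15.6, 0.0]
-0.946 [2.4, 20.5, 0.0]
-0.796 [4.9, 25.1, 0.0]
```

{"fn": "send_rows", "kwargs": {
  "targets": [
    [[0, 0, 0, 0, 0, 2, 1], [0, 0, 0, 0, 0, 4, 1], [0, 0, 0, 0, 0, 5, 1], [0, 0, 0, 0, 0, 5, 1]]
  ]
}}

```text
time: 13.1
tool_pos: [496.3, -96.2, 131.2]
tcp_rot: [3.14, 0.001, 1.773]
contact_force: [1.9, -0.3, -0.2]
grip_width: 18.9
```

{"fn": "send_rows", "kwargs": {
  "targets": [
    [[0, 0, 0, 0, 0, 1, 1], [0, 0, 0, 0, 0, 1, 1]]
  ]
}}

```text
time: 13.27
tool_pos: [496.1, -96.2, 130.3]
tcp_rot: [3.141, 0.001, 1.773]
contact_force: [1.7, -0.8, 0.2]
grip_width: 19.3
```

{"fn": "send_rows", "kwargs": {
  "targets": [
    [[0, 0, 0, 0, 0, 1, 1], [0, 0, 0, 0, 0, 1, 1]]
  ]
}}

```text
time: 13.43
tool_pos: [496.1, -96.2, 129.7]
tcp_rot: [3.141, 0.001, 1.773]
contact_force: [0.8, 0.0, 3.0]
grip_width: 19.3
```

```bash
python3 -c "
from h import *
st(8,.05)"
```

```text
t 13.43 tcp [496.1 -96.2 129.7] rot [3.141e+00 1.000e-03 1.773e+00] F [0.8 0.  3. ] w 19.3 q [-0.34  0.41  1.72 -0.    1.01 -0.55]
r 34.75 th -1.567 joint -1.764 Frad -0.0 Ftan 0.8 Mom [-0.16 -0.16  0.02]
-1.517 [-0.5, 1.7, 0.0]
-1.467 [-0.8, 3.4, 0.0]
-1.417 [-0.9, 5.2, 0.0]
-1.367 [-0.9, 6.9, 0.0]
-1.317 [-0.9, 8.7, 0.0]
-1.267 [-0.7, 10.4, 0.0]
-1.217 [-0.5, 12.1, 0.0]
-1.167 [-0.2, 13.9, 0.0]
```

{"fn": "send_rows", "kwargs": {
  "targets": [
    [[0, 0, 0, -0.6, 3.4, -0.1, 1], [0, 0, 0, -0.8, 6.9, -0.2, 1], [0, 0, 0, -0.7, 10.4, -0.3, 1], [0, 0, 0, -0.2, 13.9, -0.4, 1], [0, 0, 0, -0.2, 13.9, -0.4, 1]]
  ]
}}

```text
time: 13.85
tool_pos: [509.8, -93.4, 129.7]
tcp_rot: [-3.141, 0.0, 1.773]
contact_force: [-1.7, 0.1, 6.0]
grip_width: 19.2
```

```bash
python3 -c "
from h import *
st(6,.05)"
```

```text
t 13.85 tcp [509.8 -93.4 129.7] rot [-3.141  0.     1.773] F [-1.7  0.1  6. ] w 19.2 q [-0.33  0.43  1.68 -0.    1.03 -0.53]
r 34.72 th -1.163 joint -1.36 Frad -0.7 Ftan -1.6 Mom [-0.14  0.24 -0.01]
-1.113 [0.1, 1.8, -0.0]
-1.063 [0.6, 3.4, -0.0]
-1.013 [1.2, 5.1, -0.0]
-0.963 [1.8, 6.7, -0.0]
-0.913 [2.6, 8.3, -0.0]
-0.863 [3.4, 9.9, -0.0]
```

{"fn": "send_rows", "kwargs": {
  "targets": [
    [[0, 0, 0, 0.2, 1.8, -0.2, 1], [0, 0, 0, 0.6, 3.4, -0.4, 1], [0, 0, 0, 1.1, 5.1, -0.5, 1], [0, 0, 0, 1.7, 6.7, -0.6, 1]]
  ]
}}

```text
time: 14.18
tool_pos: [515.1, -90.5, 130.2]
tcp_rot: [-3.14, -0.0, 1.773]
contact_force: [-4.0, -2.4, 5.0]
grip_width: 19.0
```

```bash
python3 -c "
from h import *
st(6,.05)"
```

```text
t 14.18 tcp [515.1 -90.5 130.2] rot [-3.14  -0.     1.773] F [-4.  -2.4  5. ] w 19.0 q [-0.32  0.44  1.67 -0.    1.04 -0.52]
r 34.71 th -0.987 joint -1.184 Frad -0.2 Ftan -4.7 Mom [-0.41  0.75 -0.  ]
-0.937 [0.4, 1.7, -0.0]
-0.887 [1.2, 3.3, -0.0]
-0.837 [2.0, 4.8, -0.0]
-0.787 [3.0, 6.3, -0.0]
-0.737 [4.0, 7.7, -0.0]
-0.687 [5.0, 9.1, -0.0]
```

{"fn": "send_rows", "kwargs": {
  "targets": [
    [[0, 0, 0, 0.5, 1.6, -0.1, 1], [0, 0, 0, 1.2, 3.2, -0.2, 1], [0, 0, 0, 2.0, 4.8, -0.3, 1], [0, 0, 0, 2.9, 6.3, -0.4, 1]]
  ]
}}

```text
time: 14.52
tool_pos: [520.7, -86.0, 130.4]
tcp_rot: [-3.14, -0.001, 1.773]
contact_force: [-4.8, -1.6, 5.1]
grip_width: 19.4
```

```bash
python3 -c "
from h import *
st(6,.05)"
```

```text
t 14.52 tcp [520.7 -86.  130.4] rot [-3.140e+00 -1.000e-03  1.773e+00] F [-4.8 -1.6  5.1] w 19.4 q [-0.31  0.45  1.65 -0.    1.05 -0.51]
r 34.86 th -0.781 joint -0.978 Frad -2.3 Ftan -4.5 Mom [-0.22  0.99 -0.01]
-0.731 [0.9, 1.5, -0.0]
-0.681 [2.0, 2.9, -0.0]
-0.631 [3.1, 4.2, -0.0]
-0.581 [4.3, 5.5, -0.0]
-0.531 [5.6, 6.7, -0.0]
-0.481 [6.9, 7.8, -0.0]
```

{"fn": "send_rows", "kwargs": {
  "targets": [
    [[0, 0, 0, 1.0, 1.4, -0.1, 1], [0, 0, 0, 2.1, 2.7, -0.2, 1], [0, 0, 0, 3.2, 4.0, -0.3, 1], [0, 0, 0, 4.4, 5.2, -0.3, 1]]
  ]
}}

```text
time: 14.85
tool_pos: [525.2, -80.6, 130.7]
tcp_rot: [-3.141, -0.001, 1.773]
contact_force: [-5.3, -1.4, 4.4]
grip_width: 19.5
```

```bash
python3 -c "
from h import *
st(6,.05)"
```

```text
t 14.85 tcp [525.2 -80.6 130.7] rot [-3.141e+00 -1.000e-03  1.773e+00] F [-5.3 -1.4  4.4] w 19.5 q [-0.3   0.45  1.64  0.    1.05 -0.5 ]
r 34.9 th -0.579 joint -0.776 Frad -3.7 Ftan -4.1 Mom [-0.25  1.11 -0.04]
-0.529 [1.2, 1.3, -0.0]
-0.479 [2.5, 2.4, -0.0]
-0.429 [3.9, 3.5, -0.0]
-0.379 [5.4, 4.5, -0.0]
-0.329 [6.8, 5.4, -0.0]
-0.279 [8.4, 6.2, -0.0]
```

{"fn": "send_rows", "kwargs": {
  "targets": [
    [[0, 0, 0, 1.3, 1.0, -0.1, 1], [0, 0, 0, 2.6, 2.0, -0.2, 1], [0, 0, 0, 4.0, 3.0, -0.3, 1], [0, 0, 0, 5.5, 3.9, -0.3, 1]]
  ]
}}

```text
time: 15.18
tool_pos: [528.3, -74.6, 131.1]
tcp_rot: [-3.142, 0.0, 1.773]
contact_force: [-3.0, -0.4, 2.8]
grip_width: 19.5
```

```bash
python3 -c "
from h import *
st(6,.05)"
```

```text
t 15.18 tcp [528.3 -74.6 131.1] rot [-3.142  0.     1.773] F [-3.  -0.4  2.8] w 19.5 q [-0.28  0.45  1.64 -0.    1.05 -0.49]
r 34.88 th -0.386 joint -0.583 Frad -2.6 Ftan -1.5 Mom [-0.39  0.85 -0.02]
-0.336 [1.4, 1.0, -0.0]
-0.286 [2.9, 1.9, -0.0]
-0.236 [4.5, 2.7, -0.0]
-0.186 [6.1, 3.4, -0.0]
-0.136 [7.7, 4.0, -0.0]
-0.086 [9.4, 4.5, -0.0]
```

{"fn": "send_rows", "kwargs": {
  "targets": [
    [[0, 0, 0, 1.5, 0.8, 0, 1], [0, 0, 0, 3.0, 1.6, 0, 1], [0, 0, 0, 4.6, 2.4, 0, 1], [0, 0, 0, 6.2, 3.0, 0, 1]]
  ]
}}

```text
time: 15.52
tool_pos: [530.2, -68.1, 131.3]
tcp_rot: [3.141, 0.0, 1.773]
contact_force: [-3.7, -3.3, 3.5]
grip_width: 19.2
```

```bash
python3 -c "
from h import *
st(6,.05)"
```

```text
t 15.52 tcp [530.2 -68.1 131.3] rot [3.141 0.    1.773] F [-3.7 -3.3  3.5] w 19.2 q [-0.27  0.45  1.63 -0.    1.05 -0.47]
r 34.84 th -0.19 joint -0.387 Frad -3.0 Ftan -3.9 Mom [-0.73  0.73 -0.04]
-0.14 [1.6, 0.8, -0.0]
-0.09 [3.2, 1.3, -0.0]
-0.04 [4.9, 1.8, -0.0]
0.01 [6.6, 2.2, -0.0]
0.06 [8.4, 2.4, -0.0]
0.11 [10.1, 2.7, -0.0]
```

{"fn": "send_rows", "kwargs": {
  "targets": [
    [[0, 0, 0, 1.7, 0.5, -0.1, 1], [0, 0, 0, 3.3, 1.0, -0.2, 1], [0, 0, 0, 5.0, 1.4, -0.2, 1], [0, 0, 0, 6.6, 1.7, -0.2, 1]]
  ]
}}

```text
time: 15.85
tool_pos: [530.8, -61.2, 131.6]
tcp_rot: [3.14, 0.001, 1.773]
contact_force: [-1.3, -3.8, 4.0]
grip_width: 19.7
```

```bash
python3 -c "
from h import *
st(6,.05)"
```

```text
t 15.85 tcp [530.8 -61.2 131.6] rot [3.140e+00 1.000e-03 1.773e+00] F [-1.3 -3.8  4. ] w 19.7 q [-0.26  0.45  1.64  0.    1.05 -0.46]
r 34.8 th 0.008 joint -0.189 Frad -1.3 Ftan -3.8 Mom [-0.77  0.38  0.02]
0.058 [1.7, 0.5, -0.0]
0.108 [3.4, 0.7, -0.0]
0.158 [5.2, 0.8, -0.0]
0.208 [6.9, 0.9, -0.0]
0.258 [8.7, 0.8, -0.0]
0.308 [10.4, 0.7, -0.0]
```

{"fn": "send_rows", "kwargs": {
  "targets": [
    [[0, 0, 0, 1.7, 0.3, -0.1, 1], [0, 0, 0, 3.4, 0.5, -0.2, 1], [0, 0, 0, 5.2, 0.6, -0.2, 1], [0, 0, 0, 6.9, 0.6, -0.2, 1]]
  ]
}}

```text
time: 16.18
tool_pos: [530.1, -54.3, 131.9]
tcp_rot: [3.14, 0.001, 1.773]
contact_force: [0.1, -3.0, 4.2]
grip_width: 19.1
```

```bash
python3 -c "
from h import *
st(6,.05)"
```

```text
t 16.18 tcp [530.1 -54.3 131.9] rot [3.140e+00 1.000e-03 1.773e+00] F [ 0.1 -3.   4.2] w 19.1 q [-0.25  0.45  1.64  0.    1.05 -0.45]
r 34.82 th 0.208 joint 0.011 Frad -0.5 Ftan -3.0 Mom [-0.76  0.   -0.08]
0.258 [1.8, 0.1, -0.0]
0.308 [3.5, -0.0, -0.0]
0.358 [5.2, -0.2, -0.0]
0.408 [7.0, -0.6, -0.0]
0.458 [8.7, -1.0, -0.0]
0.508 [10.3, -1.4, -0.0]
```

{"fn": "send_rows", "kwargs": {
  "targets": [
    [[0, 0, 0, 1.8, 0.1, -0.1, 1], [0, 0, 0, 3.5, 0, -0.2, 1], [0, 0, 0, 5.2, -0.3, -0.2, 1], [0, 0, 0, 6.9, -0.6, -0.3, 1]]
  ]
}}

```text
time: 16.52
tool_pos: [527.9, -47.6, 132.1]
tcp_rot: [3.14, 0.0, 1.773]
contact_force: [1.7, -3.3, 3.4]
grip_width: 19.3
```

```bash
python3 -c "
from h import *
st(6,.05)"
```

```text
t 16.52 tcp [527.9 -47.6 132.1] rot [3.14  0.    1.773] F [ 1.7 -3.3  3.4] w 19.3 q [-0.23  0.45  1.65  0.    1.05 -0.44]
r 34.84 th 0.412 joint 0.215 Frad 0.2 Ftan -3.7 Mom [-0.65 -0.31 -0.01]
0.462 [1.7, -0.3, -0.0]
0.512 [3.4, -0.7, -0.0]
0.562 [5.1, -1.3, -0.0]
0.612 [6.7, -2.0, -0.0]
0.662 [8.3, -2.7, -0.0]
0.712 [9.8, -3.5, -0.0]
```

{"fn": "send_rows", "kwargs": {
  "targets": [
    [[0, 0, 0, 1.7, -0.3, -0.1, 1], [0, 0, 0, 3.4, -0.7, -0.1, 1], [0, 0, 0, 5.0, -1.3, -0.2, 1], [0, 0, 0, 6.6, -2.0, -0.2, 1]]
  ]
}}

```text
time: 16.85
tool_pos: [524.6, -41.4, 132.3]
tcp_rot: [3.14, 0.0, 1.773]
contact_force: [3.5, -2.1, 4.4]
grip_width: 19.4
```

```bash
python3 -c "
from h import *
st(6,.05)"
```

```text
t 16.85 tcp [524.6 -41.4 132.3] rot [3.14  0.    1.773] F [ 3.5 -2.1  4.4] w 19.4 q [-0.22  0.44  1.66  0.    1.04 -0.43]
r 34.92 th 0.613 joint 0.416 Frad 1.7 Ftan -3.7 Mom [-0.57 -0.54 -0.  ]
0.663 [1.6, -0.7, -0.0]
0.713 [3.2, -1.5, -0.0]
0.763 [4.7, -2.4, -0.0]
0.813 [6.1, -3.3, -0.0]
0.863 [7.5, -4.4, -0.0]
0.913 [8.9, -5.5, -0.0]
```

{"fn": "send_rows", "kwargs": {
  "targets": [
    [[0, 0, 0, 1.6, -0.6, -0.1, 1], [0, 0, 0, 3.2, -1.3, -0.2, 1], [0, 0, 0, 4.7, -2.2, -0.2, 1], [0, 0, 0, 6.1, -3.1, -0.3, 1]]
  ]
}}

```text
time: 17.18
tool_pos: [520.1, -36.1, 132.5]
tcp_rot: [3.141, 0.0, 1.773]
contact_force: [4.1, -1.9, 4.2]
grip_width: 19.0
```

```bash
python3 -c "
from h import *
st(6,.05)"
```

```text
t 17.18 tcp [520.1 -36.1 132.5] rot [3.141 0.    1.773] F [ 4.1 -1.9  4.2] w 19.0 q [-0.22  0.43  1.67  0.    1.04 -0.42]
r 35.02 th 0.811 joint 0.614 Frad 1.5 Ftan -4.3 Mom [-0.45 -0.76 -0.02]
0.861 [1.4, -1.1, -0.0]
0.911 [2.8, -2.2, -0.0]
0.961 [4.1, -3.3, -0.0]
1.011 [5.3, -4.6, -0.0]
1.061 [6.5, -5.9, -0.0]
1.111 [7.6, -7.2, -0.0]
```

{"fn": "send_rows", "kwargs": {
  "targets": [
    [[0, 0, 0, 1.4, -1.1, -0.1, 1], [0, 0, 0, 2.8, -2.1, -0.2, 1], [0, 0, 0, 4.1, -3.2, -0.2, 1], [0, 0, 0, 5.3, -4.4, -0.3, 1]]
  ]
}}

```text
time: 17.52
tool_pos: [514.6, -31.7, 132.8]
tcp_rot: [3.141, -0.0, 1.773]
contact_force: [2.7, 0.3, 4.3]
grip_width: 19.3
```

```bash
python3 -c "
from h import *
st(6,.05)"
```

```text
t 17.52 tcp [514.6 -31.7 132.8] rot [ 3.141 -0.     1.773] F [2.7 0.3 4.3] w 19.3 q [-0.21  0.42  1.69  0.    1.03 -0.41]
r 35.09 th 1.013 joint 0.816 Frad 1.6 Ftan -2.1 Mom [-0.22 -0.79 -0.03]
1.063 [1.1, -1.4, -0.0]
1.113 [2.2, -2.7, -0.0]
1.163 [3.3, -4.1, -0.0]
1.213 [4.2, -5.6, -0.0]
1.263 [5.1, -7.1, -0.0]
1.313 [5.9, -8.6, -0.0]
```

{"fn": "send_rows", "kwargs": {
  "targets": [
    [[0, 0, 0, 1.2, -1.3, -0.1, 1], [0, 0, 0, 2.3, -2.7, -0.2, 1], [0, 0, 0, 3.3, -4.1, -0.2, 1], [0, 0, 0, 4.2, -5.5, -0.3, 1]]
  ]
}}

```text
time: 17.85
tool_pos: [507.2, -28.4, 132.4]
tcp_rot: [-3.139, -0.002, 1.773]
contact_force: [1.9, 0.8, 0.0]
grip_width: 19.3
```

```bash
python3 -c "
from h import *
st(6,.05)"
```

```text
t 17.85 tcp [507.2 -28.4 132.4] rot [-3.139e+00 -2.000e-03  1.773e+00] F [1.9 0.8 0. ] w 19.3 q [-0.21  0.41  1.7   0.    1.03 -0.41]
r 34.96 th 1.244 joint 1.047 Frad 1.3 Ftan -1.5 Mom [ 0.23 -0.38 -0.02]
1.294 [0.9, -1.5, 0.0]
1.344 [1.6, -3.1, 0.0]
1.394 [2.3, -4.7, 0.0]
1.444 [2.9, -6.3, 0.0]
1.494 [3.5, -8.0, 0.0]
1.544 [3.9, -9.7, 0.0]
```

{"fn": "send_rows", "kwargs": {
  "targets": [
    [[0, 0, 0, 0, 0, 2, 1], [0, 0, 0, 0, 0, 4, 1], [0, 0, 0, 0, 0, 6, 1], [0, 0, 0, 0, 0, 6, 1]]
  ]
}}

```text
time: 18.18
tool_pos: [507.2, -28.5, 125.9]
tcp_rot: [-3.139, -0.002, 1.773]
contact_force: [-0.7, 3.0, -0.5]
grip_width: 19.3
```

{"fn": "send_rows", "kwargs": {
  "targets": [
    [[0, 0, 0, 0, 0, 0.7, 1], [0, 0, 0, 0, 0, 0.7, 1]]
  ]
}}

```text
time: 18.35
tool_pos: [507.7, -28.7, 125.8]
tcp_rot: [-3.14, -0.001, 1.773]
contact_force: [-1.0, 2.9, 0.3]
grip_width: 19.1
```

{"fn": "send_rows", "kwargs": {
  "targets": [
    [[0, 0, 0, 0, 0, 0.7, 1], [0, 0, 0, 0, 0, 0.7, 1]]
  ]
}}

```text
time: 18.52
tool_pos: [508.2, -28.9, 125.6]
tcp_rot: [-3.141, -0.0, 1.773]
contact_force: [-0.6, 2.7, -0.0]
grip_width: 19.6
```

{"fn": "send_rows", "kwargs": {
  "targets": [
    [[0, 0, 0, 0, 0, 0.7, 1], [0, 0, 0, 0, 0, 0.7, 1], [0, 0, 0, 0, 0, 0.7, 1]]
  ]
}}

```text
time: 18.77
tool_pos: [508.5, -29.0, 125.3]
tcp_rot: [3.141, 0.0, 1.773]
contact_force: [-0.7, 4.3, 4.4]
grip_width: 19.4
```

{"fn": "send_rows", "kwargs": {
  "targets": [
    [[0, 0, 0, 0, 0, 0.7, 1], [0, 0, 0, 0, 0, 0.7, 1], [0, 0, 0, 0, 0, 0.7, 1]]
  ]
}}

```text
time: 19.02
tool_pos: [508.9, -29.0, 125.0]
tcp_rot: [3.14, 0.0, 1.773]
contact_force: [-1.0, 3.3, 6.7]
grip_width: 18.8
```

{"fn": "send_rows", "kwargs": {
  "targets": [
    [[0, 0, 0, 0, 0, -2, 1], [0, 0, 0, 0, 0, -5, 1], [0, 0, 0, 0, 0, -6, 1]]
  ]
}}

```text
time: 19.27
tool_pos: [508.6, -29.1, 130.5]
tcp_rot: [3.141, 0.0, 1.773]
contact_force: [0.4, 3.3, -0.2]
grip_width: 19.1
```

```bash
python3 -c "
from h import *
st(5,-.15)"
```

```text
t 19.27 tcp [508.6 -29.1 130.5] rot [3.141 0.    1.773] F [ 0.4  3.3 -0.2] w 19.1 q [-0.21  0.41  1.71  0.    1.02 -0.41]
r 34.77 th 1.2 joint 1.003 Frad 3.2 Ftan 0.9 Mom [ 0.52 -0.11  0.04]
1.05 [-3.0, 4.3, 0.0]
0.9 [-6.7, 8.0, 0.0]
0.75 [-11.0, 11.0, 0.0]
0.6 [-15.6, 13.4, 0.0]
0.45 [-20.6, 15.1, 0.0]
```

{"fn": "send_rows", "kwargs": {
  "targets": [
    [[0, 0, 0, -2.7, 4.4, 0, 1], [0, 0, 0, -6.4, 8.2, 0, 1], [0, 0, 0, -10.7, 11.3, 0, 1], [0, 0, 0, -15.4, 13.8, 0, 1], [0, 0, 0, -20.4, 15.5, 0, 1]]
  ]
}}

```text
time: 19.68
tool_pos: [527.6, -46.5, 129.8]
tcp_rot: [-3.14, -0.0, 1.773]
contact_force: [-3.0, 1.6, -0.1]
grip_width: 19.3
```

```bash
python3 -c "
from h import *
st(5,-.15)"
```

```text
t 19.68 tcp [527.6 -46.5 129.8] rot [-3.14  -0.     1.773] F [-3.   1.6 -0.1] w 19.3 q [-0.23  0.45  1.65 -0.    1.05 -0.43]
r 35.01 th 0.442 joint 0.245 Frad -2.0 Ftan 2.8 Mom [ 0.12  0.66 -0.03]
0.292 [-5.2, 0.9, -0.0]
0.142 [-10.4, 0.9, -0.0]
-0.008 [-15.6, 0.2, -0.0]
-0.158 [-20.7, -1.2, -0.0]
-0.308 [-25.4, -3.5, -0.0]
```

{"fn": "send_rows", "kwargs": {
  "targets": [
    [[0, 0, 0, -5.1, 0.6, 0, 1], [0, 0, 0, -10.4, 0.5, 0, 1], [0, 0, 0, -15.6, -0.1, 0, 1], [0, 0, 0, -20.7, -1.5, 0, 1], [0, 0, 0, -25.4, -3.7, 0, 1]]
  ]
}}

```text
time: 20.1
tool_pos: [529.2, -72.0, 130.2]
tcp_rot: [3.141, -0.0, 1.773]
contact_force: [-0.2, 2.9, -0.4]
grip_width: 19.2
```

```bash
python3 -c "
from h import *
st(5,-.15)"
```

```text
t 20.1 tcp [529.2 -72.  130.2] rot [ 3.141 -0.     1.773] F [-0.2  2.9 -0.4] w 19.2 q [-0.28  0.45  1.64  0.    1.05 -0.48]
r 34.8 th -0.306 joint -0.503 Frad -1.0 Ftan 2.7 Mom [ 0.46  0.26 -0.01]
-0.456 [-4.5, -2.7, -0.0]
-0.606 [-8.4, -6.2, -0.0]
-0.756 [-11.7, -10.3, -0.0]
-0.906 [-14.4, -14.8, -0.0]
-1.056 [-16.4, -19.6, -0.0]
```

{"fn": "send_rows", "kwargs": {
  "targets": [
    [[0, 0, 0, -4.4, -2.8, 0, 1], [0, 0, 0, -8.3, -6.3, 0, 1], [0, 0, 0, -11.6, -10.4, 0, 1], [0, 0, 0, -14.3, -14.9, 0, 1], [0, 0, 0, -16.2, -19.7, 0, 1]]
  ]
}}

```text
time: 20.52
tool_pos: [513.1, -91.8, 130.4]
tcp_rot: [3.14, 0.0, 1.773]
contact_force: [1.3, 3.0, -0.5]
grip_width: 19.3
```

```bash
python3 -c "
from h import *
st(5,-.15)"
```

```text
t 20.52 tcp [513.1 -91.8 130.4] rot [3.14  0.    1.773] F [ 1.3  3.  -0.5] w 19.3 q [-0.32  0.43  1.67  0.    1.03 -0.53]
r 34.77 th -1.057 joint -1.254 Frad -2.0 Ftan 2.6 Mom [ 0.44 -0.24  0.  ]
-1.207 [-1.4, -5.0, -0.0]
-1.357 [-1.9, -10.3, -0.0]
-1.507 [-1.6, -15.5, -0.0]
-1.657 [-0.5, -20.6, -0.0]
-1.807 [1.4, -25.5, -0.0]
```

{"fn": "send_rows", "kwargs": {
  "targets": [
    [[0, 0, 0, 0, 0, 3, 1], [0, 0, 0, 0, 0, 5, 1], [0, 0, 0, 0, 0, 6.5, 1], [0, 0, 0, 0, 0, 6.5, 1], [0, 0, 0, 0, 0, 6.5, 1]]
  ]
}}

```text
time: 20.93
tool_pos: [512.9, -91.5, 123.5]
tcp_rot: [-3.141, 0.0, 1.773]
contact_force: [-1.8, -1.4, -0.2]
grip_width: 19.2
```

{"fn": "send_rows", "kwargs": {
  "targets": [
    [[0, 0, 0, 0, 0, 1, 1], [0, 0, 0, 0, 0, 1, 1]]
  ]
}}

```text
time: 21.1
tool_pos: [513.1, -91.5, 122.7]
tcp_rot: [3.142, 0.0, 1.773]
contact_force: [-1.6, -1.9, -0.2]
grip_width: 19.5
```

{"fn": "send_rows", "kwargs": {
  "targets": [
    [[0, 0, 0, 0, 0, 0.7, 1], [0, 0, 0, 0, 0, 0.7, 1], [0, 0, 0, 0, 0, 0.7, 1]]
  ]
}}

```text
time: 21.35
tool_pos: [513.3, -91.4, 122.4]
tcp_rot: [3.141, 0.0, 1.773]
contact_force: [-2.5, -1.2, 3.8]
grip_width: 19.1
```

{"fn": "send_rows", "kwargs": {
  "targets": [
    [[0, 0, 0, 0, 0, 0.7, 1], [0, 0, 0, 0, 0, 0.7, 1], [0, 0, 0, 0, 0, 0.7, 1]]
  ]
}}

```text
time: 21.6
tool_pos: [513.5, -91.4, 122.1]
tcp_rot: [3.14, 0.001, 1.773]
contact_force: [-2.0, -1.4, 6.6]
grip_width: 19.5
```

{"fn": "send_rows", "kwargs": {
  "targets": [
    [[0, 0, 0, 0, 0, -2, 1], [0, 0, 0, 0, 0, -5, 1], [0, 0, 0, 0, 0, -7, 1]]
  ]
}}

```text
time: 21.85
tool_pos: [513.2, -91.3, 128.5]
tcp_rot: [3.141, -0.0, 1.773]
contact_force: [0.1, -1.3, 0.3]
grip_width: 19.2
```

```bash
python3 -c "
from h import *
st(5,-.15)"
```

```text
t 21.85 tcp [513.2 -91.3 128.5] rot [ 3.141 -0.     1.773] F [ 0.1 -1.3  0.3] w 19.2 q [-0.32  0.44  1.67  0.    1.03 -0.53]
r 34.37 th -1.046 joint -1.243 Frad 1.1 Ftan -0.6 Mom [-0.31  0.01  0.01]
-1.196 [-1.9, -4.9, -0.0]
-1.346 [-2.4, -10.1, -0.0]
-1.496 [-2.1, -15.3, -0.0]
-1.646 [-1.1, -20.5, -0.0]
-1.796 [0.8, -25.4, -0.0]
```

{"fn": "send_rows", "kwargs": {
  "targets": [
    [[0, 0, 0, -1.7, -4.9, 0, 1], [0, 0, 0, -2.2, -10.1, 0, 1], [0, 0, 0, -2.0, -15.3, 0, 1], [0, 0, 0, -1.0, -20.5, 0, 1], [0, 0, 0, 0.8, -25.4, 0, 1]]
  ]
}}

```text
time: 22.27
tool_pos: [487.5, -95.5, 128.3]
tcp_rot: [3.141, -0.0, 1.773]
contact_force: [2.5, 2.0, -0.2]
grip_width: 19.3
```

```bash
python3 -c "
from h import *
st(5,-.15)"
```

```text
t 22.27 tcp [487.5 -95.5 128.3] rot [ 3.141 -0.     1.773] F [ 2.5  2.  -0.2] w 19.3 q [-0.35  0.4   1.74  0.    1.   -0.55]
r 35.06 th -1.814 joint -2.011 Frad -2.5 Ftan 2.0 Mom [ 0.33 -0.47  0.02]
-1.964 [2.7, -4.5, -0.0]
-2.114 [5.9, -8.6, -0.0]
-2.264 [9.8, -12.2, -0.0]
-2.414 [14.1, -15.2, -0.0]
-2.564 [18.8, -17.5, -0.0]
```

{"fn": "send_rows", "kwargs": {
  "targets": [
    [[0, 0, 0, 2.9, -4.3, 0, 1], [0, 0, 0, 6.1, -8.4, 0, 1], [0, 0, 0, 10.0, -12.0, 0, 1], [0, 0, 0, 14.3, -15.0, 0, 1], [0, 0, 0, 19.0, -17.2, 0, 1]]
  ]
}}

```text
time: 22.68
tool_pos: [466.6, -80.4, 128.3]
tcp_rot: [-3.141, 0.0, 1.773]
contact_force: [0.8, -2.9, 0.2]
grip_width: 19.5
```

```bash
python3 -c "
from h import *
st(5,-.15)"
```

```text
t 22.68 tcp [466.6 -80.4 128.3] rot [-3.141  0.     1.773] F [ 0.8 -2.9  0.2] w 19.5 q [-0.33  0.36  1.8  -0.    0.98 -0.53]
r 34.95 th -2.57 joint -2.767 Frad 0.9 Ftan 2.9 Mom [-0.54 -0.1   0.  ]
-2.72 [5.0, -1.6, -0.0]
-2.87 [10.2, -2.3, -0.0]
-3.02 [15.4, -2.3, -0.0]
-3.17 [20.6, -1.5, -0.0]
-3.32 [25.6, 0.1, -0.0]
```

{"fn": "send_rows", "kwargs": {
  "targets": [
    [[0, 0, 0, 5.0, -1.6, 0, 1], [0, 0, 0, 10.2, -2.3, 0, 1], [0, 0, 0, 15.4, -2.3, 0, 1], [0, 0, 0, 20.6, -1.5, 0, 1], [0, 0, 0, 25.6, 0.1, 0, 1]]
  ]
}}

```text
time: 23.1
tool_pos: [461.5, -54.6, 128.0]
tcp_rot: [-3.14, -0.001, 1.773]
contact_force: [-1.6, -1.7, -1.4]
grip_width: 19.0
```

```bash
python3 -c "
from h import *
st(5,-.15)"
```

```text
t 23.1 tcp [461.5 -54.6 128. ] rot [-3.140e+00 -1.000e-03  1.773e+00] F [-1.6 -1.7 -1.4] w 19.0 q [-0.28  0.35  1.82 -0.    0.97 -0.49]
r 35.21 th 2.944 joint 2.747 Frad 1.2 Ftan 2.0 Mom [-0.45  0.48 -0.01]
2.794 [4.6, 2.6, -0.0]
2.644 [8.8, 5.7, -0.0]
2.494 [12.6, 9.3, -0.0]
2.344 [15.7, 13.5, -0.0]
2.194 [18.2, 18.1, -0.0]
```

{"fn": "send_rows", "kwargs": {
  "targets": [
    [[0, 0, 0, 4.7, 2.4, 0, 1], [0, 0, 0, 8.9, 5.6, 0, 1], [0, 0, 0, 12.7, 9.2, 0, 1], [0, 0, 0, 15.8, 13.5, 0, 1], [0, 0, 0, 18.3, 18.1, 0, 1]]
  ]
}}

```text
time: 23.52
tool_pos: [476.1, -32.7, 128.0]
tcp_rot: [-3.14, -0.002, 1.773]
contact_force: [-4.4, 1.8, -1.4]
grip_width: 19.3
```

```bash
python3 -c "
from h import *
st(7,-.15)"
```

```text
t 23.52 tcp [476.1 -32.7 128. ] rot [-3.140e+00 -2.000e-03  1.773e+00] F [-4.4  1.8 -1.4] w 19.3 q [-0.23  0.37  1.79  0.    0.98 -0.43]
r 34.98 th 2.175 joint 1.978 Frad 4.0 Ftan 2.7 Mom [ 0.17  0.81 -0.01]
2.025 [1.7, 5.0, -0.0]
1.875 [2.6, 10.1, -0.0]
1.725 [2.8, 15.4, -0.0]
1.575 [2.1, 20.6, -0.0]
1.425 [0.7, 25.6, -0.0]
1.275 [-1.4, 30.4, -0.0]
1.125 [-4.3, 34.8, -0.0]
```

{"fn": "send_rows", "kwargs": {
  "targets": [
    [[0, 0, 0, 2.1, 4.8, 0, 1], [0, 0, 0, 3.0, 9.9, 0, 1], [0, 0, 0, 3.2, 15.2, 0, 1], [0, 0, 0, 2.5, 20.4, 0, 1], [0, 0, 0, 1.1, 25.4, 0, 1]]
  ]
}}

```text
time: 23.93
tool_pos: [502.1, -27.3, 128.4]
tcp_rot: [3.14, -0.0, 1.773]
contact_force: [-2.2, 4.2, 0.4]
grip_width: 19.8
```

```bash
python3 -c "
from h import *
st(6,-.05)"
```

```text
t 23.93 tcp [502.1 -27.3 128.4] rot [ 3.14  -0.     1.773] F [-2.2  4.2  0.4] w 19.8 q [-0.21  0.41  1.73  0.    1.01 -0.41]
r 34.75 th 1.395 joint 1.198 Frad 3.8 Ftan 2.9 Mom [0.62 0.37 0.03]
1.345 [-0.5, 1.7, 0.0]
1.295 [-1.2, 3.3, 0.0]
1.245 [-2.1, 4.8, 0.0]
1.195 [-3.0, 6.3, 0.0]
1.145 [-4.0, 7.7, 0.0]
1.095 [-5.0, 9.1, 0.0]
```

Last 0.22 rad, then probe the height here.

{"fn": "send_rows", "kwargs": {
  "targets": [
    [[0, 0, 0, -1.0, 3.3, 2, 1], [0, 0, 0, -2.8, 6.5, 4, 1], [0, 0, 0, -2.8, 6.5, 6, 1], [0, 0, 0, -2.8, 6.5, 8, 1], [0, 0, 0, -2.8, 6.5, 8, 1]]
  ]
}}

```text
time: 24.35
tool_pos: [509.0, -29.3, 120.3]
tcp_rot: [3.139, 0.001, 1.773]
contact_force: [3.6, 2.5, -0.1]
grip_width: 19.6
```

```bash
python3 -c "
from h import *
st(1,-.05)"
```

```text
t 24.35 tcp [509.  -29.3 120.3] rot [3.139e+00 1.000e-03 1.773e+00] F [ 3.6  2.5 -0.1] w 19.6 q [-0.21  0.43  1.72  0.    0.99 -0.41]
r 34.73 th 1.186 joint 0.989 Frad 3.7 Ftan -2.4 Mom [ 0.53 -0.69 -0.06]
1.136 [-0.8, 1.6, 0.0]
```

{"fn": "send_rows", "kwargs": {
  "targets": [
    [[0, 0, 0, 0, 0, 1.5, 1], [0, 0, 0, 0, 0, 1.5, 1], [0, 0, 0, 0, 0, 1.5, 1]]
  ]
}}

```text
time: 24.6
tool_pos: [508.5, -29.1, 119.1]
tcp_rot: [3.14, 0.0, 1.773]
contact_force: [3.0, 3.4, -0.3]
grip_width: 19.3
```

{"fn": "send_rows", "kwargs": {
  "targets": [
    [[0, 0, 0, 0, 0, 1, 1], [0, 0, 0, 0, 0, 1, 1], [0, 0, 0, 0, 0, 1, 1]]
  ]
}}

```text
time: 24.85
tool_pos: [508.3, -29.0, 118.0]
tcp_rot: [3.141, 0.0, 1.773]
contact_force: [3.4, 3.5, -0.5]
grip_width: 19.2
```

{"fn": "send_rows", "kwargs": {
  "targets": [
    [[0, 0, 0, 0, 0, 0.7, 1], [0, 0, 0, 0, 0, 0.7, 1], [0, 0, 0, 0, 0, 0.7, 1]]
  ]
}}

```text
time: 25.1
tool_pos: [508.3, -29.0, 117.5]
tcp_rot: [3.14, 0.0, 1.773]
contact_force: [4.6, 3.6, 1.6]
grip_width: 19.2
```

{"fn": "send_rows", "kwargs": {
  "targets": [
    [[0, 0, 0, 0, 0, 0.5, 1], [0, 0, 0, 0, 0, 0.5, 1], [0, 0, 0, 0, 0, 0.5, 1]]
  ]
}}

```text
time: 25.35
tool_pos: [508.4, -29.0, 117.2]
tcp_rot: [3.14, 0.0, 1.773]
contact_force: [2.5, 4.4, 5.1]
grip_width: 19.5
```

{"fn": "send_rows", "kwargs": {
  "targets": [
    [[0, 0, 0, 0.3, 0, -2, 1], [0, 0, 0, 0.5, 0, -4, 1], [0, 0, 0, 0.5, 0, -6, 1], [0, 0, 0, 0.5, 0, -6, 1], [0, 0, 0, 0.5, 0, -6, 1]]
  ]
}}

```text
time: 25.77
tool_pos: [507.8, -28.7, 122.6]
tcp_rot: [-3.142, 0.0, 1.773]
contact_force: [3.1, 1.8, -0.4]
grip_width: 19.3
```

```bash
python3 - <<'E'
from h import *
for c,b in(("scene",(120,270,240,400)),("top",(160,310,240,400))):
    overlay(capture(c),c,V[:3]+[0],b,f"pics/ov9_{c}.png",4)
cv2.imwrite("pics/sc9.png",capture("scene")[:,:,::-1])
st(1)
E
```

```text
t 25.92 tcp [507.7 -28.6 122.5] rot [-3.141 -0.     1.773] F [ 2.9  2.2 -0.5] w 19.2 q [-0.21  0.42  1.72 -0.    1.   -0.41]
r 34.91 th 1.228 joint 1.031 Frad 3.0 Ftan -2.0 Mom [ 0.32 -0.49  0.01]
1.378 [2.5, -4.6, 0.0]
```

View pics/ov9_scene.png

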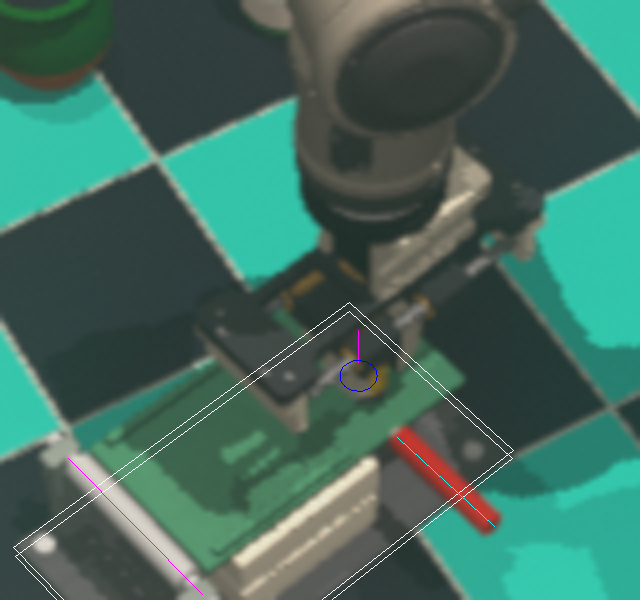

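View pics/sc9.png

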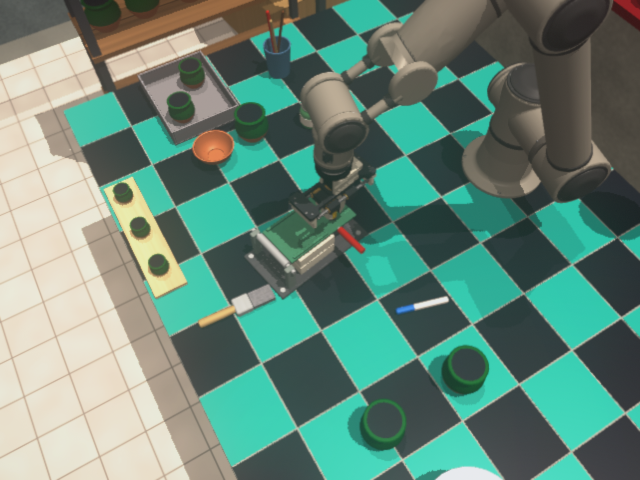

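{"fn": "send_rows", "kwargs": {
  "targets": [
    [[0, 0, 0, -0.5, 1.0, 0, 1], [0, 0, 0, -0.9, 1.8, 0, 1], [0, 0, 0, -0.9, 1.8, 0, 1], [0, 0, 0, -0.9, 1.8, 0, 1], [0, 0, 0, -0.9, 1.8, 0, 1]]
  ]
}}

```text
time: 26.33
tool_pos: [509.1, -29.0, 122.3]
tcp_rot: [-3.14, -0.001, 1.773]
contact_force: [-1.4, 2.1, 0.0]
grip_width: 19.3
```

{"fn": "send_rows", "kwargs": {
  "targets": [
    [[0, 0, 0, 0, 0, 0, 1], [0, 0, 0, 0, 0, 0, 1], [0, 0, 0, 0, 0, 0, 1]]
  ]
}}

```text
time: 26.58
tool_pos: [509.5, -29.1, 122.5]
tcp_rot: [-3.141, -0.0, 1.773]
contact_force: [-1.0, 1.3, -0.5]
grip_width: 19.5
```

```bash
python3 -c "
from h import *
st(1)"
```

```text
t 26.58 tcp [509.5 -29.1 122.5] rot [-3.141 -0.     1.773] F [-1.   1.3 -0.5] w 19.5 q [-0.21  0.43  1.71 -0.    1.   -0.41]
r 35.07 th 1.175 joint 0.978 Frad 0.8 Ftan 1.4 Mom [0.11 0.34 0.02]
1.325 [2.6, -4.6, 0.0]
```

```bash
python3 -c "
from plant import *
print(close_job())"
```

```text
the job is handed in; nothing more can be done
None
```

I shut the lid, turned the screw back until it dropped off the thread, then turned it forward one turn. I handed the job in after about 27 s with the yellow sleeve still gripped.

- **Lid:** I folded it down by the red handle, released it, and pressed it again with the shut fingers. It was then on its stop: the handle bar's top was at 94 mm with 17 N of push. The last camera pictures also show it level.
- **Drop:** The upward force on the held sleeve vanished between about 0.82 and 1.05 rad of screw turn. Lowering the sleeve to feel for the crank then showed it about 7.7 mm lower.
- **One turn forward:** Feeling the height again showed the crank 8.05 mm below the dropped level, which is one 8 mm pitch. The screw ended at about 0.98 − 2π rad, with about 1–2 N of force on the tool and an opening of 19.5 mm.
- **Uncertainty:** I only know the exact drop angle to about ±0.1 rad. Height readings alone put it at anything from 0.77 to 1.2 rad. I aimed for 0.97.
- **Surroundings:** In the last scene picture the pots, bowl, marker and brush look unmoved. The glaze jar was partly hidden by the arm, and I checked all of this by eye only.

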